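# Set painted slats to dry and start the fan

### The job

Lay every painted slat across both rails of the drying stand, painted face up, square to the rails, roughly centred so that both ends stick out past them, and with no slat touching another. Nest all the loose round mixing cups into the one standing in the red tray so that the fan cannot blow them about, but leave the square tub, which will not nest, and the other things on the bench where they are. Only then start the drying fan on its grey control box, pressing one key at a time: red power, then white speed, then yellow timer; by the end all slats must still lie properly.

Things in the scene. Friction and masses are not known exactly. Their poses are not given: they have to be found in the camera images.
- rack: wooden drying stand, fixed: two rails, 360 mm long along its own x, 16 mm wide, at own y = +60 and -60 mm (middle lines); rail tops 60 mm above the bench; between them only a 16 mm high cross-bar at each end (own x = +-165 mm). Origin: its centre, on the bench. Stand and painting board change places from start to start.
- board: plywood painting board, fixed, 340 mm (own x) by 250 mm (own y), 9 mm thick, on which the slats start, side by side, about 80 mm apart, roughly along own y. Origin: centre of its underside.
- slat_1: painted louvre slat, 220 long x 28 wide x 10 mm thick, 40 g, blue upper face and bare wood underside. Origin: centre of its underside; own y runs along its 220 mm length, x across its width, z up out of the painted face. Three or four of the four slats are present at a start (an absent one is None throughout).
- slat_2: painted louvre slat, 220 long x 28 wide x 10 mm thick, 40 g, blue upper face and bare wood underside. Origin: centre of its underside; own y runs along its 220 mm length, x across its width, z up out of the painted face. Three or four of the four slats are present at a start (an absent one is None throughout).
- slat_3: painted louvre slat, 220 long x 28 wide x 10 mm thick, 40 g, blue upper face and bare wood underside. Origin: centre of its underside; own y runs along its 220 mm length, x across its width, z up out of the painted face. Three or four of the four slats are present at a start (an absent one is None throughout).
- slat_4: painted louvre slat, 220 long x 28 wide x 10 mm thick, 40 g, blue upper face and bare wood underside. Origin: centre of its underside; own y runs along its 220 mm length, x across its width, z up out of the painted face. Three or four of the four slats are present at a start (an absent one is None throughout).
- cup_1: white round mixing cup, open at the top, tapered: 42 mm across the foot, 68 mm across the rim, 72 mm tall, wall 2 mm, inner floor raised 24 mm above the underside; 30 g. Origin: centre of its underside, z up. Nested, a cup stands on the lower one's floor, 24 mm above it, with 2 mm play. This one stands in the tray at the start and stays there as the bottom of the stack.
- cup_2: white round mixing cup, open at the top, tapered: 42 mm across the foot, 68 mm across the rim, 72 mm tall, wall 2 mm, inner floor raised 24 mm above the underside; 30 g. Origin: centre of its underside, z up. Nested, a cup stands on the lower one's floor, 24 mm above it, with 2 mm play. Stands on the bench at the start, if present (2 or 3 of cup_2, cup_3, cup_4 are).
- cup_3: white round mixing cup, open at the top, tapered: 42 mm across the foot, 68 mm across the rim, 72 mm tall, wall 2 mm, inner floor raised 24 mm above the underside; 30 g. Origin: centre of its underside, z up. Nested, a cup stands on the lower one's floor, 24 mm above it, with 2 mm play. Stands on the bench at the start, if present (2 or 3 of cup_2, cup_3, cup_4 are).
- cup_4: white round mixing cup, open at the top, tapered: 42 mm across the foot, 68 mm across the rim, 72 mm tall, wall 2 mm, inner floor raised 24 mm above the underside; 30 g. Origin: centre of its underside, z up. Nested, a cup stands on the lower one's floor, 24 mm above it, with 2 mm play. Stands on the bench at the start, if present (2 or 3 of cup_2, cup_3, cup_4 are).
- tub: white square tub with straight sides, 62 x 62 mm, 66 mm tall, holding screws, 0.4 kg; it stands among the loose cups, places swapped, centres 85 mm apart or more. To be left alone. Origin: centre of its underside.
- tray: red square tray, fixed, 110 x 110 mm, wall 18 mm high and 4 mm thick, floor 4 mm thick. Origin: centre of its underside. Tray and control box change places from start to start.
- fan_box: grey control box of the fan, fixed, 80 mm (own x) by 146 mm (own y), 32 mm high, with three round keys in a row along own y, 46 mm apart: red at +y, white in the middle, yellow at -y (left to right seen from the robot). Origin: centre of its underside.
- key_power_top (a point): centre of the top of the red power key, 24 mm across, 50 mm above the bench when up, standing 6 mm above its black collar; pressed straight down.
- key_speed_top (a point): centre of the top of the white speed key, otherwise as the power key.
- key_timer_top (a point): centre of the top of the yellow timer key, otherwise as the power key.
- key_power (a joint): travel of this spring key in m: 0 up, 0.006 fully down (5 N); it counts as pressed beyond 0.0042 and springs back when let go. 
- key_speed (a joint): travel of this spring key in m: 0 up, 0.006 fully down (5 N); it counts as pressed beyond 0.0042 and springs back when let go. 
- key_timer (a joint): travel of this spring key in m: 0 up, 0.006 fully down (5 N); it counts as pressed beyond 0.0042 and springs back when let go. 
- tin: closed paint tin, steel with a blue band, 76 mm across, 65 mm tall, beyond the stand and the board. Leave alone. Origin: centre of its underside.
- sander: cork sanding block, 70 x 115 x 30 mm, beyond the control box and tray. Leave alone. Origin: centre of its underside.
- jar: amber glass jar with a brass cap, 56 mm across, 65 mm tall, beyond the loose cups. Leave alone. Origin: centre of its underside.
Things that resemble listed ones, but are neither listed nor needed, are in the scene too. Several things have the shape of the tray; the one meant has the colours described above. Leave any orange look-alike of the slat_4 alone.

How it is judged:
On the way, in this order (a step that is already met when the one before it is completed fails the run):
1. every slat lies across both rails, none touching another, and every loose round cup is nested in the cup in the tray (z of slat_1 in the frame of rack between 0.055 and 0.065 m and x of slat_1 in the frame of rack between -0.165 and 0.165 m and y of slat_1 in the frame of rack between -0.03 and 0.03 m and angle between each of slat_1, slat_2, slat_3, slat_4's own z axis and vertical below 0.06 rad and angle between the y axis of each of slat_1, slat_2, slat_3, slat_4 and the y axis of rack, either way round below 0.2 rad and linear speed of each of slat_1, slat_2, slat_3, slat_4 below 0.02 m/s and z of slat_2 in the frame of rack between 0.055 and 0.065 m and x of slat_2 in the frame of rack between -0.165 and 0.165 m and y of slat_2 in the frame of rack between -0.03 and 0.03 m and z of slat_3 in the frame of rack between 0.055 and 0.065 m and x of slat_3 in the frame of rack between -0.165 and 0.165 m and y of slat_3 in the frame of rack between -0.03 and 0.03 m and z of slat_4 in the frame of rack between 0.055 and 0.065 m and x of slat_4 in the frame of rack between -0.165 and 0.165 m and y of slat_4 in the frame of rack between -0.03 and 0.03 m and contact force between slat_1 and slat_2 below 0.02 N and contact force between each of slat_1, slat_2 and slat_3 below 0.02 N and contact force between each of slat_1, slat_2, slat_3 and slat_4 below 0.02 N and horizontal distance between cup_1 and tray below 0.045 m and z of cup_1 in the frame of tray between -0.002 and 0.012 m and angle between each of cup_1, cup_2, cup_3, cup_4's own z axis and vertical below 0.1 rad and horizontal distance between each of cup_2, cup_3, cup_4 and cup_1 below 0.01 m and z of cup_2 in the frame of cup_1 between 0.018 and 0.08 m and z of cup_3 in the frame of cup_1 between 0.018 and 0.08 m and z of cup_4 in the frame of cup_1 between 0.018 and 0.08 m), for 0.3 s.
2. the red power key is pressed alone (value of joint key_power above 0.0042 m and value of joint each of key_speed, key_timer below 0.0015 m), for 0.05 s.
3. the white speed key is pressed alone (value of joint key_speed above 0.0042 m and value of joint each of key_power, key_timer below 0.0015 m), for 0.05 s.
4. the yellow timer key is pressed alone (value of joint key_timer above 0.0042 m and value of joint each of key_power, key_speed below 0.0015 m), for 0.05 s.
At the end, for the whole second after the job is handed in: every slat present lies flat on both rails, painted face up, at rest, within 30 mm of centred across them, 11 degrees of square, 165 mm of the stand's middle along them, none pressing on another; cup_1 upright in the tray, the other round cups nested in it (10 mm); all keys up (all of step 1 and value of joint each of key_power, key_speed, key_timer below 0.0015 m); the robot touches nothing.
It fails at once if two keys pressed down together (value of joint each of key_power, key_speed above 0.003 m or value of joint each of key_power, key_timer above 0.003 m or value of joint each of key_speed, key_timer above 0.003 m).
It fails at once if the tub, paint tin, sanding block or jar is moved more than 3 cm (distance of any of tub, tin, sander, jar from where it was at the start of the episode above 0.03 m).
Of slat_1, slat_2, slat_3, slat_4 only 3 to 4 are there at a start; the rules pass over those that are not, and their reading is None.
Of cup_2, cup_3, cup_4 only 2 to 3 are there at a start; the rules pass over those that are not, and their reading is None.
At some moment in a run one of slat_1, slat_2, slat_3, slat_4 may be knocked a few centimetres aside while the robot is not near it.
It also fails if it takes over 210 s, if anything falls off the work surface, if the arm or the gripper's body presses on something with over 40 N, if the wrist force passes 120 N, or if a joint passes its speed limit or range.

### The arm

A 6-joint arm with a two-finger parallel gripper is mounted at the origin on the work surface. World frame = base frame: x ahead of the robot, y to its left, z up, the work surface at z = 0. Lengths are in m, angles in rad, forces in N, time in s.
With the tool pointing down it reaches from about 0.3 to 0.875 m from the base axis. Payload 6.4 kg.
Tool frame: the origin (TCP) lies at the very end of the fingers, on their centre line; the grasp point (between the pads) lies 19 mm behind it; z points along the fingers, y is the direction in which the jaws open and shut (so a half turn about z gives the same grasp; the last joint's range is limited). The gripper opens to 88 mm and grips with 3 to 60 N. Pads are 18 mm wide; open, the fingers measure 123 mm over their backs; the gripper's body (75 mm by 187 mm) begins 45 mm behind the grasp point.
Start: joints at [-1.456, 0.181, 1.607, -0, 1.354, -0.206], TCP at [0.181, -0.546, 0.239] pointing down, gripper open.
Joint ranges: [-2.99, 2.99], [-0.89, 2.07], [0.3, 2.58], [-1.14, 4.28], [0, 2.63], [-3.12, 3.12]. Speed limits (rad/s): [2.57, 2.57, 3.01, 3.14, 3.14, 3.14].

### API

Orientations are given as a unit quaternion [w, x, y, z].
In Python, from plant import env gives the robot as it stands.
- The arm moves only by the tool arm_command, never from a script. Its argument "rows" is a list of rows, each a list of 7 numbers: the turn, a rotation vector about the world's x, y, z in rad, then the shift along the world's x, y, z in mm, then the finger opening in mm, from 0 to 88.1. A call has 1 to 5 rows; each row shifts and turns the pose as measured when the row begins; what a row does not reach is not made up. A row lasts 1/8 s, in which the tool goes at most 62.5 mm and 10.7 degrees, less where a joint would pass 70% of its speed; a pose out of reach is approached as far as the arm can. A call with a gripper value outside its range is refused whole. The fingers move at their own pace and stop on an object; "force" is the grip in N (left out, the last holds). Time passes only in rows, so rows that do not move let the fingers close. It gives the time, the measured TCP pose, the force and the opening at its end, in the units of the state.
- env.state(): the state, without advancing time (a new reading comes with each control period).
- env.snapshot(name): name is "scene" or "top" or "wrist"; returns (picture, depth): 384x512x3 uint8, red, green, blue; 384x512 float32, m along the optical axis (not along the pixel's ray), 0 where there is no reading.
- env.camera_model(name): a dict with "fx", "fy", "cx", "cy" (pixels), "origin" and "attitude" of the camera in the world. Camera axes: x right, y up, looking along -z (the intrinsics and any distortion apply to the point x, -y, -z); pixel columns grow to the right and rows downward; lengths in m; the calibration is good to about 2 mm. A picture is of the moment at which its call begins: read the wrist's pose just before it. camera_model takes no time and is no camera call; for the wrist camera it gives the pose at the moment of the call.
- env.hand_in(): hands the job in, once; it reports no verdict.
The state is a dict: "clock": time; "q": joint angles; "qd": joint speeds; "tau": joint torques, N m; "tcp_pos": TCP position; "orientation": TCP orientation; "ft_force": force on the tool from outside, world axes, zero at the start; "wrist_torque": the same for the moment, N m; "gripper_width": finger opening in m.
Only numpy, scipy, OpenCV 4.12 (cv2) and the standard library are available. Lean on these libraries where they do the work, as an engineer would, in place of code of your own. Each camera call takes 0.05 s, during which the arm holds its last target. There are 200 camera calls.

## Working session

There is one attempt and no reset: what is moved stays moved. The work goes in short steps, Python scripts to look and compute and a tool call to move; the robot and the scene stay as the last step left them, time stands still between calls to the robot, and variables do not carry over. Pictures are saved under pics/ and viewed, about 12 in all and at most 16, crops included, and the job is handed in when it is done.

Besides the shell and the picture viewer there is one more tool, called after ">>>" as name(argument=value, ...), one argument or row to a line, values as JSON. arm_command: Moves the arm, as the interface text tells. Its arguments: {"type":"object","properties":{"rows":{"type":"array"},"force":{"type":"number"}},"required":["rows"]}

```bash
ls; mkdir -p pics; cat > h.py <<'E'
from plant import env
import numpy as np, cv2
from scipy.spatial.transform import Rotation as R
def snap(n,name):
    m=env.camera_model(n); p,d=env.snapshot(n); np.savez(f'pics/{name}.npz',p=p,d=d,m=np.array([m],dtype=object)); cv2.imwrite(f'pics/{name}.png',p[:,:,::-1]); return p,d,m
def att(m):
    a=np.array(m['attitude'],float)
    return a if a.shape==(3,3) else R.from_quat([*a[1:],a[0]]).as_matrix()
def w(m,u,v,z=None,d=None):
    r=np.array([(u-m['cx'])/m['fx'],-(v-m['cy'])/m['fy'],-1.0]); A=att(m); o=np.array(m['origin'])
    r=A@r
    return o+r*(d if d is not None else (z-o[2])/r[2])
E
python3 - <<'E'
from h import *
for n in ('scene','top'):
    p,d,m=snap(n,n+'0'); print(m)
    cv2.imwrite(f'pics/{n}0b.png',cv2.resize(p[:,:,::-1],(800,600),interpolation=cv2.INTER_CUBIC))
print(env.state())
E
```

```text
pics
{'fx': 462.4364338791105, 'fy': 462.4364338791105, 'cx': 260.8755319458678, 'cy': 188.4886882963232, 'origin': array([ 1.4615348 , -0.13132949,  1.21228287]), 'attitude': array([0.68402818, 0.23899957, 0.23644384, 0.64736308])}
{'fx': 440.5047964919901, 'fy': 440.5047964919901, 'cx': 251.95337138093547, 'cy': 194.18356388478094, 'origin': array([ 0.41400915, -0.08909189,  1.55289044]), 'attitude': array([-0.69869513, -0.02474164,  0.03287507,  0.71423539])}
{'clock': 0.1, 'q': array([-1.45630899e+00,  1.81435493e-01,  1.60788642e+00, -2.47131777e-05,
        1.35378449e+00, -2.06311231e-01]), 'qd': array([ 0.00019436, -0.0008579 , -0.00251075,  0.00056346,  0.0013951 ,
        0.00163517]), 'tau': array([-5.87141199e-05, -4.34817123e+01, -3.42696655e+01,  7.04395236e-02,
        3.39909329e-02, -2.56991279e-05]), 'tcp_pos': array([ 0.18126009, -0.54518911,  0.23792823]), 'orientation': array([-7.56634164e-04,  9.87162882e-01,  1.59714969e-01,  2.26854983e-05]), 'ft_force': array([1.00540417, 0.16178308, 0.56899424]), 'wrist_torque': array([-0.02773203,  0.02056176,  0.02037065]), 'gripper_width': 0.08778058630774437}
```

View pics/top0b.png

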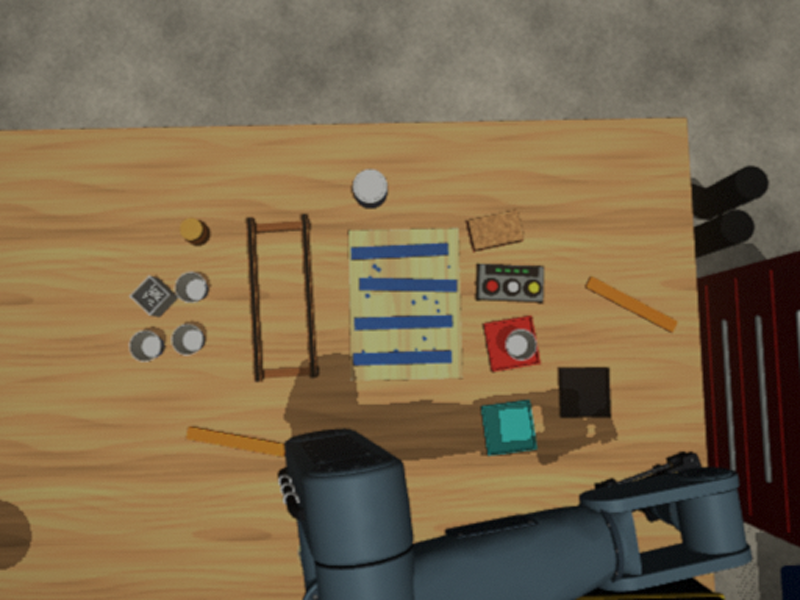

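View pics/scene0b.png

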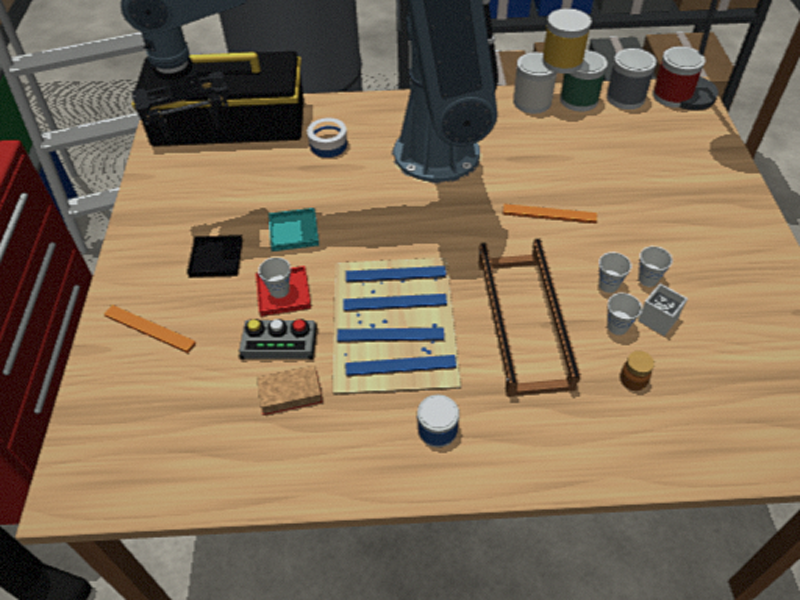

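Top view (enlarged pixels): the painted slats are at (400,251), (408,285), (403,322) and (402,358). Their look-alikes are the orange strips at (630,305) and (237,441). The tray is the red one at (512,343), holding cup_1 at (519,345). The teal (508,427) and black (584,391) trays are decoys. The loose round cups are at (192,287), (147,345) and (189,338), and the square tub with screws is at (154,296). The rack runs along x at (282,298), with the box keys at (491,513,534; 286).

```bash
cat > m.py <<'E'
from h import *
f=np.load('pics/top0.npz',allow_pickle=True); p,d,m=f['p'],f['d'],f['m'][0]
s=1/1.5625
hsv=cv2.cvtColor(p,cv2.COLOR_RGB2HSV)
mk=cv2.inRange(hsv,(105,120,60),(125,255,255))
n,l,st,c=cv2.connectedComponentsWithStats(mk)
for i in range(1,n):
    if st[i,4]>150 and st[i,0]<300:
        ys,xs=np.where(l==i); P=np.array([w(m,u,v,.019)[:2] for u,v in zip(xs,ys)])
        (cx,cy),sz,a=cv2.minAreaRect((P*1000).astype(np.float32)); e=np.linalg.eigh(np.cov(P.T))[1][:,1]
        print('slat',round(cx),round(cy),np.round(sz),np.degrees(np.arctan2(-e[0]*np.sign(e[1]),abs(e[1]))).round(1))
for n,u,v,z in [('railL far',250,220,.06),('railL near',258,379,.06),('railR far',305,216,.06),('railR near',315,374,.06),('cupA',192,287,.072),('cupB',147,345,.072),('cupC',189,338,.072),('tub',153,296,.066),('cup1',518,344,.076),('tray',512,343,.018),('kr',491,286,.05),('kw',513,287,.05),('ky',534,288,.05),('jar',195,231,.065)]:
    print(n,(w(m,u*s,v*s,z)*1000).round())
E
python3 m.py; python3 - <<'E'
from h import *
p=cv2.imread('pics/top0.png')
cv2.imwrite('pics/crop0.png',np.hstack([cv2.resize(p[170:240,75:145],(500,500),interpolation=cv2.INTER_CUBIC),cv2.resize(p[160:245,295:360],(300,392),interpolation=cv2.INTER_CUBIC)[:500] if 0 else cv2.resize(p[165:240,297:357],(300,500),interpolation=cv2.INTER_CUBIC)]))
E
```

```text
slat 658 -122 [ 24. 212.] 1.7
slat 582 -141 [211.  24.] -2.3
slat 498 -127 [ 23. 213.] 0.5
slat 421 -125 [212.  28.] 0.1
railL far [726. 203.  60.]
railL near [379. 188.  60.]
railR far [733.  83.  60.]
railR near [387.  65.  60.]
cupA [580. 327.  72.]
cupB [457. 422.  72.]
cupC [470. 333.  72.]
tub [563. 412.  66.]
cup1 [ 441. -372.   76.]
tray [ 445. -370.   18.]
kr [ 570. -323.   50.]
kw [ 567. -371.   50.]
ky [ 564. -417.   50.]
jar [703. 322.  65.]
```

View pics/crop0.png

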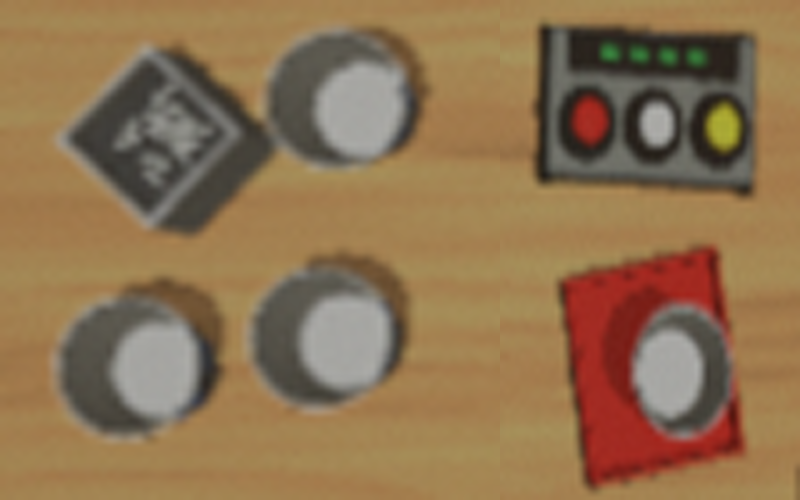

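Crop: the tub is the square one at (150,138). The round cups' rim centres are at (340,98), (128,367) and (320,335), and cup_1 is in the red tray at (684,370). The keys run red, white, yellow along row 124. Moving now towards the nearest slat.

>>> arm_command(
  rows=[
    [0, 0, 0.17, 30, 50, -10, 50],
    [0, 0, 0.17, 30, 50, -10, 50],
    [0, 0, 0.17, 30, 50, -10, 50],
    [0, 0, 0.17, 30, 50, -10, 50],
    [0, 0, 0.17, 30, 50, -10, 50],
  ],
  force=15,
)

```text
clock: 0.72
tcp_pos: [0.3319, -0.2905, 0.1853]
orientation: [-0.001, 0.828, 0.56, 0.0]
ft_force: [0.5, -0.2, -0.4]
gripper_width: 0.0502
```

```bash
cat >> h.py <<'E'
def tp():
    s=env.state(); q=s['orientation']; M=R.from_quat([*q[1:],q[0]]).as_matrix()
    return (s['tcp_pos']*1000).round(1), np.degrees(np.arctan2(M[1,1],M[0,1])).round(1), M[:,2].round(3), round(s['gripper_width']*1000,1), s['clock']
E
python3 -c "
from h import *
print(tp())
exec(open('m.py').read().split('hsv=')[0])
for n,u,v,z in [('A',122.6,183.7,.072),('B',92.9,221.4,.072),('C',119.8,216.9,.072),('tub',96,189.3,.066),('cup1',333.8,220.5,.076),('kr',315,183,.05),('kw',328,183.6,.05),('ky',341.8,184,.05)]: print(n,(w(m,u,v,z)*1000).round())
"
```

```text
(array([ 331.9, -290.5,  185.3]), np.float64(-21.8), array([-0.001,  0.001, -1.   ]), 50.2, 0.725)
A [580. 327.  72.]
B [455. 426.  72.]
C [468. 337.  72.]
tub [563. 419.  66.]
cup1 [ 440. -380.   76.]
kr [ 570. -325.   50.]
kw [ 567. -370.   50.]
ky [ 565. -417.   50.]
```

>>> arm_command(
  rows=[
    [0, 0, 0.13, 30, 50, -10, 50],
    [0, 0, 0.13, 30, 50, -10, 50],
    [0, 0, 0.12, 29, 50, -10, 50],
    [0, 0, 0, 0, 15, -5, 50],
    [0, 0, 0, 0, 0, 0, 50],
  ],
)

```text
clock: 1.35
tcp_pos: [0.4224, -0.116, 0.1479]
orientation: [-0.002, 0.701, 0.713, -0.0]
ft_force: [-0.6, -0.5, 0.5]
gripper_width: 0.05
```

```bash
python3 -c "
from h import *
print(tp()); p,d,m=snap('wrist','w1'); print(m); P=p
"
```

```text
(array([ 422.4, -116. ,  147.9]), np.float64(1.0), array([-0.003,  0.002, -1.   ]), 50.0, 1.35)
{'fx': 334.5823102975415, 'fy': 334.5823102975415, 'cx': 257.6456501237033, 'cy': 188.8319510142256, 'origin': array([ 0.4206185 , -0.03055477,  0.29343732]), 'attitude': array([ 9.86454256e-01, -1.63792911e-01,  6.98704510e-04,  8.91038485e-03])}
```

View pics/w1.png

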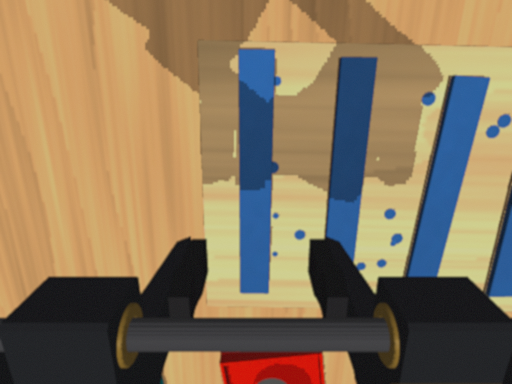

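```bash
cat >> h.py <<'E'
def slats(name,z,lo=150):
    f=np.load(f'pics/{name}.npz',allow_pickle=True); p,m=f['p'],f['m'][0]
    mk=cv2.inRange(cv2.cvtColor(p,cv2.COLOR_RGB2HSV),(105,120,50),(125,255,255))
    n,l,st,c=cv2.connectedComponentsWithStats(mk)
    for i in range(1,n):
        if st[i,4]>lo:
            ys,xs=np.where(l==i); P=np.array([w(m,u,v,z)[:2] for u,v in zip(xs,ys)])
            (cx,cy),sz,a=cv2.minAreaRect((P*1000).astype(np.float32)); e=np.linalg.eigh(np.cov(P.T))[1][:,1]
            print('slat',round(cx),round(cy),np.round(sz),'yaw',np.degrees(np.arctan2(-e[0]*np.sign(e[1]),abs(e[1]))).round(1))
E
python3 -c "
from h import *
slats('w1',.019,1000)"
```

```text
slat 421 -121 [ 32. 217.] yaw 0.2
slat 497 -105 [ 27. 176.] yaw 1.1
slat 581 -120 [182.  29.] yaw -2.3
slat 644 -179 [ 22. 108.] yaw 8.7
```

>>> arm_command(
  rows=[
    [0, 0, -0.01, -1, -6, -55, 50],
    [0, 0, 0, 0, 0, -55, 50],
    [0, 0, 0, 0, 0, -24, 50],
    [0, 0, 0, 0, 0, 0, 50],
    [0, 0, 0, 0, 0, 0, 20],
  ],
)

```text
clock: 2.02
tcp_pos: [0.423, -0.1329, 0.015]
orientation: [0.004, 0.71, 0.705, 0.0]
ft_force: [-0.5, 0.8, 0.9]
gripper_width: 0.042
```

>>> arm_command(
  rows=[
    [0, 0, 0, 0, 0, 0, 15],
    [0, 0, 0, 0, 0, 0, 15],
    [0, 0, 0, 0, 0, 0, 15],
  ],
)

```text
clock: 2.4
tcp_pos: [0.4251, -0.1349, 0.0181]
orientation: [0.007, 0.71, 0.704, 0.001]
ft_force: [0.6, -0.2, -0.6]
gripper_width: 0.0274
```

>>> arm_command(
  rows=[
    [0, 0, 0, 0, 0, 0, 45],
    [0, 0, 0, -3, 12, -3, 45],
    [0, 0, 0, 0, 0, -4, 20],
    [0, 0, 0, 0, 0, 0, 15],
    [0, 0, 0, 0, 0, 0, 15],
  ],
)

```text
clock: 3.02
tcp_pos: [0.422, -0.1215, 0.011]
orientation: [0.007, 0.71, 0.705, 0.001]
ft_force: [-1.3, 0.5, 2.8]
gripper_width: 0.0276
```

>>> arm_command(
  rows=[
    [0, 0, 0, 0, 0, 55, 15],
    [0, 0, 0, 0, 0, 40, 15],
    [0, 0, 0.02, 4, 60, 0, 15],
    [0, 0, 0.02, 4, 60, 0, 15],
    [0, 0, 0, 4, 60, 0, 15],
  ],
)

```text
clock: 3.65
tcp_pos: [0.4347, 0.0587, 0.1087]
orientation: [0.007, 0.699, 0.715, 0.002]
ft_force: [1.2, -0.2, -0.2]
gripper_width: 0.0274
```

>>> arm_command(
  rows=[
    [0, 0, 0, 2, 55, 0, 15],
    [0, 0, 0, 0, 0, 0, 15],
  ],
)

```text
clock: 3.9
tcp_pos: [0.4363, 0.1187, 0.109]
orientation: [0.007, 0.697, 0.717, 0.002]
ft_force: [-0.4, -0.2, -1.3]
gripper_width: 0.028
```

```bash
python3 -c "
from h import *
print(tp()); p,d,m=snap('wrist','w2'); slats('w2',.108,1000); print(tp())
"
```

```text
(array([436.3, 118.7, 109. ]), np.float64(1.6), array([ 0.014, -0.007, -1.   ]), 28.0, 3.9)
slat 434 155 [ 30. 147.] yaw 2.3
slat 438 47 [28. 24.] yaw 88.3
slat 570 49 [19. 24.] yaw 1.5
(array([436.5, 117.1, 109. ]), np.float64(1.5), array([ 0.014, -0.007, -1.   ]), 27.8, 3.95)
```

View pics/w2.png

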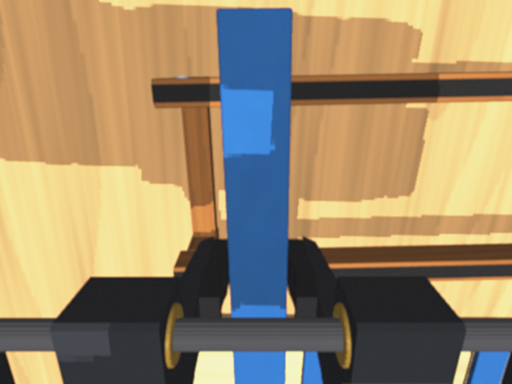

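```bash
python3 -c "
from h import *
m=np.load('pics/w2.npz',allow_pickle=True)['m'][0]
for u,v in [(153,93),(505,87),(205,90),(335,272),(505,270),(256,9)]: print((w(m,u,v,.06 if v>10 else .118)*1000).round())
"
```

```text
[376. 192.  60.]
[572. 201.  60.]
[405. 195.  60.]
[489.  79.  60.]
[605.  83.  60.]
[432. 227. 118.]
```

>>> arm_command(
  rows=[
    [0.007, 0.014, 0.018, 0, 18, -15, 15],
    [0, 0, 0, 0, 0, -20, 15],
    [0, 0, 0, 0, 1, -11, 15],
    [0, 0, 0, 0, 0, 0, 15],
  ],
)

```text
clock: 4.45
tcp_pos: [0.438, 0.1318, 0.0622]
orientation: [0.001, 0.693, 0.721, -0.0]
ft_force: [0.1, -0.3, -0.7]
gripper_width: 0.028
```

>>> arm_command(
  rows=[
    [0, 0, 0, 0, 1, -1, 45],
    [0, 0, 0, 0, 1, 0, 45],
    [0, 0, 0, 0, 0, 55, 50],
    [0, 0, -0.02, 12, -60, 0, 50],
    [0, 0, -0.02, 12, -60, 0, 50],
  ],
)

```text
clock: 5.08
tcp_pos: [0.463, 0.0135, 0.1196]
orientation: [0.002, 0.705, 0.709, 0.0]
ft_force: [0.8, 0.8, -1.0]
gripper_width: 0.05
```

>>> arm_command(
  rows=[
    [0, 0, 0, 12, -55, 0, 50],
    [0, 0, 0, 12, -55, 0, 50],
    [0, 0, 0, 11, -20, 10, 50],
    [0, 0, 0, 0, 0, 0, 50],
  ],
)

```text
clock: 5.58
tcp_pos: [0.5004, -0.125, 0.133]
orientation: [0.005, 0.707, 0.708, 0.001]
ft_force: [0.5, 0.9, -0.8]
gripper_width: 0.05
```

```bash
python3 -c "
from h import *
print(tp()); p,d,m=snap('wrist','w3'); slats('w3',.019,1000); print(tp())
p,d,m=snap('top','t3'); slats('t3',.02); slats('t3',.07)
"
```

```text
(array([ 500.4, -125. ,  133. ]), np.float64(0.1), array([ 0.009, -0.006, -1.   ]), 50.0, 5.575)
slat 656 -113 [ 29. 202.] yaw 1.6
slat 498 -125 [ 26. 217.] yaw 0.5
slat 583 -118 [178.  30.] yaw -1.6
(array([ 499.5, -123.9,  132.2]), np.float64(0.2), array([ 0.007, -0.005, -1.   ]), 50.3, 5.625)
slat 658 -122 [ 24. 212.] yaw 1.7
slat 580 -204 [84. 21.] yaw -4.1
slat 437 135 [ 26. 220.] yaw 3.2
slat 650 -121 [ 23. 205.] yaw 1.7
slat 574 -200 [81. 20.] yaw -4.1
slat 436 127 [ 25. 212.] yaw 3.2
```

>>> arm_command(
  rows=[
    [0.005, 0.007, 0.006, -1, 0, -50, 50],
    [0, 0, 0, 0, 0, -50, 50],
    [0, 0, 0, 0, 0, -20, 50],
    [0, 0, 0, 0, 0, 0, 50],
  ],
)

```text
clock: 6.18
tcp_pos: [0.4968, -0.1166, 0.0095]
orientation: [0.0, 0.701, 0.713, 0.001]
ft_force: [0.9, -3.4, 6.4]
gripper_width: 0.05
```

>>> arm_command(
  rows=[
    [0, 0, 0, 1, -7, 3, 40],
    [0, 0, 0, 0, -1, 0, 20],
    [0, 0, 0, 0, 0, 0, 15],
    [0, 0, 0, 0, 0, 0, 15],
  ],
)

```text
clock: 6.68
tcp_pos: [0.4971, -0.1223, 0.0132]
orientation: [-0.0, 0.7, 0.714, 0.001]
ft_force: [0.6, -0.2, -0.8]
gripper_width: 0.0279
```

>>> arm_command(
  rows=[
    [0, 0, 0, 0, 0, 50, 15],
    [0, 0, 0, 2, 10, 40, 15],
    [0, 0, 0.01, 4, 60, 0, 15],
    [0, 0, 0.01, 4, 60, 0, 15],
    [0, 0, 0.01, 4, 60, 0, 15],
  ],
)

```text
clock: 7.3
tcp_pos: [0.5116, 0.0688, 0.1067]
orientation: [0.0, 0.692, 0.722, 0.002]
ft_force: [1.2, 0.3, 0.4]
gripper_width: 0.0277
```

>>> arm_command(
  rows=[
    [0, 0, 0, 3, 55, 0, 15],
    [0, 0, 0, 1, 12, 0, 15],
    [0, 0, 0, 0, 0, 0, 15],
  ],
)

```text
clock: 7.68
tcp_pos: [0.5148, 0.1411, 0.1071]
orientation: [0.0, 0.69, 0.724, 0.002]
ft_force: [-0.1, -0.8, 0.4]
gripper_width: 0.0276
```

>>> arm_command(
  rows=[
    [0, 0, 0, 1, -4, -20, 15],
    [0, 0, 0, 0, 0, -18, 15],
    [0, 0, 0, 0, 0, -5, 15],
    [0, 0, 0, 0, 0, 0, 15],
  ],
)

```text
clock: 8.18
tcp_pos: [0.5165, 0.1327, 0.0632]
orientation: [0.001, 0.692, 0.722, 0.002]
ft_force: [-0.8, 1.9, 3.4]
gripper_width: 0.0275
```

Down. I'll release it and go to the third slat (582,-141, yaw -2).

>>> arm_command(
  rows=[
    [0, 0, 0, 0, 1, 0, 45],
    [0, 0, 0, 0, 1, 0, 45],
    [0, 0, 0, 0, 0, 55, 50],
    [0, 0, -0.03, 12, -60, 0, 50],
    [0, 0, -0.03, 12, -60, 0, 50],
  ],
)

```text
clock: 8.8
tcp_pos: [0.5409, 0.0151, 0.1203]
orientation: [0.001, 0.711, 0.703, 0.002]
ft_force: [0.7, -0.0, 0.5]
gripper_width: 0.0503
```

>>> arm_command(
  rows=[
    [0, 0, -0.02, 12, -60, 0, 50],
    [0, 0, 0, 12, -60, 0, 50],
    [0, 0, 0, 11, -25, 10, 50],
    [0, 0, 0, 0, 0, 0, 50],
  ],
)

```text
clock: 9.3
tcp_pos: [0.5776, -0.1386, 0.1322]
orientation: [0.004, 0.72, 0.694, 0.003]
ft_force: [-0.8, 0.4, -0.4]
gripper_width: 0.0503
```

```bash
python3 -c "
from h import *
print(tp()); p,d,m=snap('wrist','w4'); slats('w4',.019,1000); print(tp())
p,d,m=snap('top','t4'); slats('t4',.07)
"
```

```text
(array([ 577.6, -138.6,  132.2]), np.float64(-2.2), array([ 0.009, -0.002, -1.   ]), 50.3, 9.3)
slat 658 -121 [ 27. 217.] yaw 2.2
slat 584 -137 [216.  31.] yaw -2.5
slat 761 -64 [13. 55.] yaw 11.3
(array([ 576.7, -137.1,  131.3]), np.float64(-2.1), array([ 0.007, -0.001, -1.   ]), 49.9, 9.35)
slat 514 127 [ 27. 213.] yaw 2.1
slat 436 128 [ 26. 212.] yaw 3.0
```

>>> arm_command(
  rows=[
    [0, 0.007, 0, 5, 0, -50, 50],
    [0, 0, 0, 1, 0, -50, 50],
    [0, 0, 0, 1, -4, -18, 50],
    [0, 0, 0, 0, -2, 0, 50],
  ],
)

```text
clock: 9.9
tcp_pos: [0.5823, -0.1354, 0.0109]
orientation: [-0.001, 0.717, 0.697, -0.0]
ft_force: [0.6, -0.7, 1.6]
gripper_width: 0.0502
```

>>> arm_command(
  rows=[
    [0, 0, -0.01, 0, -2, 1, 40],
    [0, 0, 0, 0, -1, 0, 20],
    [0, 0, 0, 0, 0, 0, 15],
    [0, 0, 0, 0, 0, 0, 15],
  ],
)

```text
clock: 10.4
tcp_pos: [0.5856, -0.1396, 0.0173]
orientation: [0.003, 0.721, 0.693, 0.001]
ft_force: [-0.6, -0.2, -0.2]
gripper_width: 0.0277
```

>>> arm_command(
  rows=[
    [0, 0, 0, 0, 0, 50, 15],
    [0, 0, 0, 2, 10, 40, 15],
    [0, 0, 0.03, 3, 60, 0, 15],
    [0, 0, 0.03, 3, 60, 0, 15],
    [0, 0, 0.02, 3, 60, 0, 15],
  ],
)

```text
clock: 11.02
tcp_pos: [0.5977, 0.0502, 0.1124]
orientation: [0.005, 0.695, 0.719, 0.003]
ft_force: [0.4, -0.2, 0.2]
gripper_width: 0.0275
```

>>> arm_command(
  rows=[
    [0, 0, 0, 2, 60, 0, 15],
    [0, 0, 0, 0, 20, 0, 15],
    [0, 0, 0, 0, 0, 0, 15],
  ],
)

```text
clock: 11.4
tcp_pos: [0.5994, 0.1361, 0.1134]
orientation: [0.005, 0.693, 0.721, 0.003]
ft_force: [0.2, -0.8, -0.4]
gripper_width: 0.0275
```

```bash
python3 -c "
from h import *
print(tp()); p,d,m=snap('wrist','w5')
for v in (60,120,180,230): print((w(m,257,v,d=d[v,257])*1000).round(1),p[v,257])
"
```

```text
(array([599.4, 136.1, 113.4]), np.float64(2.3), array([ 0.013, -0.003, -1.   ]), 27.5, 11.4)
[594.6 227.  116.8] [ 46  97 159]
[595.5 203.3 114.8] [ 66 141 224]
[596.5 177.  116.1] [ 45  93 152]
[597.5 152.6 116.6] [ 47  94 154]
```

>>> arm_command(
  rows=[
    [0.003, 0.012, 0.007, -2, 2, -20, 15],
    [0, 0, 0, 0, 0, -18, 15],
    [0, 0, 0, 0, 0, -6, 15],
    [0, 0, 0, 0, 0, -1, 15],
  ],
)

```text
clock: 11.95
tcp_pos: [0.5973, 0.1327, 0.0656]
orientation: [-0.001, 0.693, 0.721, -0.0]
ft_force: [-8.1, 4.7, 23.7]
gripper_width: 0.0276
```

>>> arm_command(
  rows=[
    [0, 0, 0, 0, 1, 1, 45],
    [0, 0, 0, 0, 1, 0, 45],
    [0, 0, 0, 0, 0, 55, 50],
    [0, 0, 0, 9, -60, 0, 50],
    [0, 0, 0, 9, -60, 0, 50],
  ],
)

```text
clock: 12.58
tcp_pos: [0.6147, 0.0145, 0.121]
orientation: [-0.002, 0.691, 0.723, -0.002]
ft_force: [1.4, 0.4, -0.2]
gripper_width: 0.0496
```

>>> arm_command(
  rows=[
    [0, 0, 0, 12, -60, 0, 50],
    [0, 0, 0, 12, -50, 0, 50],
    [0, 0, 0, 12, -20, 10, 50],
    [0, 0, 0, 0, 0, 0, 50],
  ],
)

```text
clock: 13.08
tcp_pos: [0.6513, -0.1254, 0.1304]
orientation: [-0.001, 0.693, 0.721, -0.002]
ft_force: [-0.9, 0.2, -0.1]
gripper_width: 0.0503
```

```bash
python3 -c "
from h import *
print(tp()); p,d,m=snap('wrist','w6'); slats('w6',.019,1000); print(tp())
p,d,m=snap('top','t6'); slats('t6',.07)
"
```

```text
(array([ 651.3, -125.4,  130.4]), np.float64(2.2), array([-0.004, -0.001, -1.   ]), 50.3, 13.075)
slat 659 -120 [ 27. 216.] yaw 1.6
slat 779 -55 [78. 44.] yaw -20.0
(array([ 650.2, -124.1,  129.5]), np.float64(2.3), array([-0.006,  0.   , -1.   ]), 49.9, 13.125)
slat 595 131 [ 27. 211.] yaw 2.5
slat 514 132 [ 27. 203.] yaw 2.4
slat 435 161 [ 27. 145.] yaw 3.1
```

>>> arm_command(
  rows=[
    [0, -0.005, -0.01, 8, 3, -50, 50],
    [0, 0, 0, 1, 0, -50, 50],
    [0, 0, 0, 1, -4, -15, 50],
    [0, 0, 0, 0, -2, 0, 50],
  ],
)

```text
clock: 13.68
tcp_pos: [0.6587, -0.1195, 0.0119]
orientation: [-0.001, 0.694, 0.72, -0.0]
ft_force: [0.1, 0.1, 0.5]
gripper_width: 0.0499
```

>>> arm_command(
  rows=[
    [0, 0, 0, 0, -1, -1, 40],
    [0, 0, 0, 0, -1, -1, 20],
    [0, 0, 0, 0, 0, -1, 15],
    [0, 0, 0, 0, 0, 0, 15],
  ],
)

```text
clock: 14.18
tcp_pos: [0.662, -0.1225, 0.0145]
orientation: [0.002, 0.694, 0.72, 0.002]
ft_force: [-0.1, -0.3, -0.3]
gripper_width: 0.0274
```

>>> arm_command(
  rows=[
    [0, 0, 0, 0, 0, 50, 15],
    [0, 0, 0, 2, 10, 40, 15],
    [0, 0, 0.01, 4, 60, 0, 15],
    [0, 0, 0.01, 4, 60, 0, 15],
    [0, 0, 0, 4, 60, 0, 15],
  ],
)

```text
clock: 14.8
tcp_pos: [0.6769, 0.0665, 0.1095]
orientation: [0.004, 0.69, 0.724, 0.003]
ft_force: [0.8, 0.6, -0.6]
gripper_width: 0.0277
```

>>> arm_command(
  rows=[
    [0, 0, 0, 2, 60, 0, 15],
    [0, 0, 0, 0, 10, 0, 15],
    [0, 0, 0, 0, 0, 0, 15],
  ],
)

```text
clock: 15.18
tcp_pos: [0.6786, 0.1431, 0.1106]
orientation: [0.005, 0.688, 0.726, 0.004]
ft_force: [-0.0, -0.0, -0.9]
gripper_width: 0.0271
```

```bash
python3 -c "
from h import *
print(tp()); p,d,m=snap('wrist','w7')
for v in (60,120,180,230): print((w(m,257,v,d=d[v,257])*1000).round(1),p[v,257])
"
```

```text
(array([678.6, 143.1, 110.6]), np.float64(3.1), array([ 0.011, -0.001, -1.   ]), 27.1, 15.175)
[672.5 233.8 115.3] [ 48  97 157]
[673.8 210.5 114.7] [ 65 139 223]
[675.1 184.6 115.4] [ 48  94 153]
[676.5 160.  114.8] [ 48  95 154]
```

>>> arm_command(
  rows=[
    [0.001, 0.011, -0.007, -2, -1, -20, 15],
    [0, 0, 0, 0, 1, -18, 15],
    [0, 0, 0, 0, 0, -6, 15],
    [0, 0, 0, 0, 0, 0, 15],
  ],
)

```text
clock: 15.72
tcp_pos: [0.6765, 0.1379, 0.0635]
orientation: [-0.001, 0.693, 0.721, -0.0]
ft_force: [-2.0, 4.2, 10.2]
gripper_width: 0.0277
```

>>> arm_command(
  rows=[
    [0, 0, 0, 0, 0, 1, 45],
    [0, 0, 0, 0, 1, 0, 45],
    [0, 0, 0, 0, 0, 50, 88],
    [0, 0, 0, -15, 20, 50, 88],
    [0, 0, 0, -20, 40, 40, 88],
  ],
)

```text
clock: 16.35
tcp_pos: [0.6383, 0.1949, 0.2004]
orientation: [-0.005, 0.696, 0.718, -0.005]
ft_force: [0.1, -0.4, 0.5]
gripper_width: 0.0729
```

>>> arm_command(
  rows=[
    [0, 0, -0.02, -43, 36, 0, 88],
    [0, 0, -0.02, -43, 36, 0, 88],
    [0, 0, 0, -43, 36, 0, 88],
    [0, 0, 0, -41, 34, -10, 88],
    [0, 0, 0, 0, 0, 0, 88],
  ],
)

```text
clock: 16.98
tcp_pos: [0.4646, 0.3423, 0.1954]
orientation: [-0.002, 0.71, 0.704, -0.0]
ft_force: [-0.5, -0.4, 1.3]
gripper_width: 0.0878
```

```bash
python3 -c "
from h import *
print(tp()); p,d,m=snap('wrist','w8'); 
p,d,m=snap('top','t8'); slats('t8',.07)
"
```

```text
(array([464.6, 342.3, 195.4]), np.float64(-0.5), array([-0.003,  0.003, -1.   ]), 87.8, 16.975)
slat 675 137 [ 27. 212.] yaw 2.1
slat 595 131 [ 27. 211.] yaw 2.4
slat 514 127 [ 27. 213.] yaw 2.1
slat 436 127 [ 26. 212.] yaw 3.1
```

View pics/w8.png

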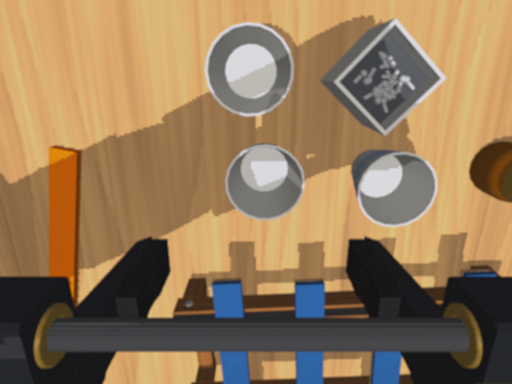

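```bash
python3 -c "
from h import *
m=np.load('pics/w8.npz',allow_pickle=True)['m'][0]
for n,u,v,z in [('B',249.5,69,.072),('C',265,181,.072),('A',397,188,.072),('tub',388,77,.066)]: print(n,(w(m,u,v,z)*1000).round())
"
```

```text
B [458. 432.  72.]
C [469. 343.  72.]
A [581. 336.  72.]
tub [565. 425.  66.]
```

>>> arm_command(
  rows=[
    [0, 0, 0, 4, 0, -50, 88],
    [0, 0, 0, 0, 0, -50, 88],
    [0, 0, 0, 0, -2, -40, 88],
    [0, 0, 0, 0, 0, 0, 88],
  ],
  force=8,
)

```text
clock: 17.58
tcp_pos: [0.4802, 0.3348, 0.0557]
orientation: [0.001, 0.714, 0.7, 0.004]
ft_force: [0.2, -0.3, -0.1]
gripper_width: 0.088
```

```bash
python3 -c "
from h import *
print(tp()); p,d,m=snap('wrist','w9'); print(tp())
"
```

```text
(array([480.2, 334.8,  55.7]), np.float64(-1.1), array([ 0.008,  0.005, -1.   ]), 88.0, 17.575)
(array([481.8, 335.6,  57.9]), np.float64(-1.1), array([ 0.011,  0.006, -1.   ]), 87.9, 17.625)
```

View pics/w9.png

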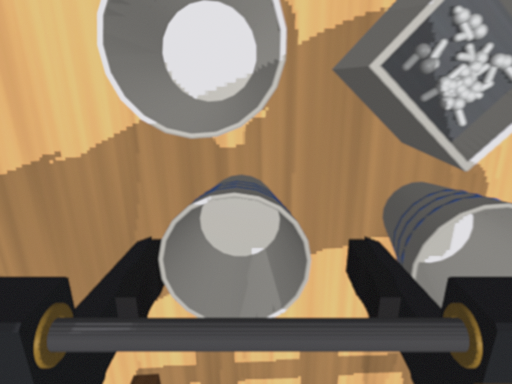

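>>> arm_command(
  rows=[
    [-0.005, 0.01, 0, -12, 4, -3, 88],
    [0, 0, 0, 0, 0, 0, 75],
    [0, 0, 0, 0, 0, -1, 55],
    [0, 0, 0, 0, 0, 0, 50],
    [0, 0, 0, 0, 0, 0, 50],
  ],
)

```text
clock: 18.25
tcp_pos: [0.4739, 0.3415, 0.0604]
orientation: [0.002, 0.714, 0.7, 0.006]
ft_force: [0.9, -0.6, 0.0]
gripper_width: 0.0653
```

```bash
python3 -c "
from h import *
m=np.load('pics/w9.npz',allow_pickle=True)['m'][0]
print((w(m,234,256,.072)*1000).round())
print(tp()); p,d,m=snap('wrist','w10'); print(tp())
"
```

```text
[469. 345.  72.]
(array([473.9, 341.5,  60.4]), np.float64(-1.1), array([ 0.011,  0.005, -1.   ]), 65.3, 18.25)
(array([473.9, 341.5,  60.4]), np.float64(-1.1), array([ 0.011,  0.005, -1.   ]), 65.2, 18.3)
```

View pics/w10.png

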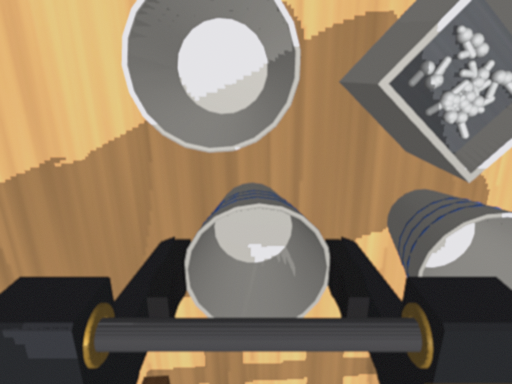

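>>> arm_command(
  rows=[
    [0, 0.01, 0, 0, 0, 40, 50],
    [0, 0, 0, 0, 0, 50, 50],
    [0, 0, 0, 0, -30, 40, 50],
    [0, 0, 0, -2, -60, 20, 50],
    [0, 0, 0, -2, -60, 0, 50],
  ],
)

```text
clock: 18.92
tcp_pos: [0.4685, 0.1907, 0.214]
orientation: [-0.001, 0.712, 0.703, 0.002]
ft_force: [1.1, -0.8, 0.0]
gripper_width: 0.0653
```

>>> arm_command(
  rows=[
    [0, 0, 0, -3, -60, 0, 50],
    [0, 0, 0, -3, -60, 0, 50],
    [0, 0, 0, -3, -60, 0, 50],
    [0, 0, 0, -3, -60, 0, 50],
    [0, 0, 0, -3, -60, 0, 50],
  ],
)

```text
clock: 19.55
tcp_pos: [0.4521, -0.1184, 0.2161]
orientation: [0.002, 0.711, 0.703, 0.003]
ft_force: [0.8, -1.1, -0.2]
gripper_width: 0.0654
```

>>> arm_command(
  rows=[
    [0, 0, 0, -3, -60, 0, 50],
    [0, 0, 0, -3, -60, 0, 50],
    [0, 0, 0, -3, -60, 0, 50],
    [0, 0, 0, 0, -50, 0, 50],
    [0, 0, 0, 0, 0, 0, 50],
  ],
)

```text
clock: 20.18
tcp_pos: [0.4403, -0.3603, 0.2165]
orientation: [0.003, 0.713, 0.701, 0.003]
ft_force: [0.9, -0.0, -0.2]
gripper_width: 0.0653
```

```bash
python3 -c "
from h import *
print(tp()); p,d,m=snap('wrist','w11'); print(tp())
"
```

```text
(array([ 440.3, -360.3,  216.5]), np.float64(-1.0), array([ 0.009,  0.   , -1.   ]), 65.3, 20.175)
(array([ 440.4, -358.4,  216.3]), np.float64(-0.9), array([ 0.008,  0.002, -1.   ]), 65.3, 20.225)
```

View pics/w11.png

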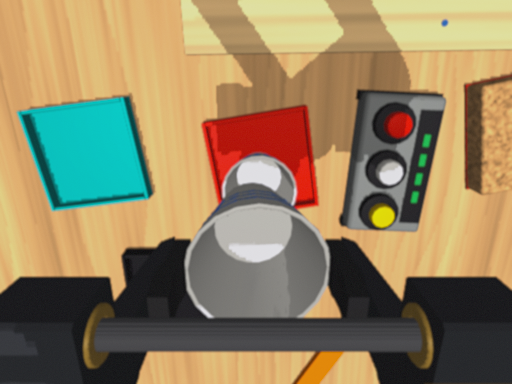

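```bash
python3 -c "
from h import *
m=np.load('pics/w11.npz',allow_pickle=True)['m'][0]
for n,u,v,z in [('cup1',259,190,.076),('held',257.5,263,.2285),('kr',399,124,.05),('kw',390,171.5,.05),('ky',382,215,.05)]: print(n,(w(m,u,v,z)*1000).round())
"
```

```text
cup1 [ 441. -374.   76.]
held [ 439. -356.  228.]
kr [ 572. -321.   50.]
kw [ 569. -366.   50.]
ky [ 566. -412.   50.]
```

>>> arm_command(
  rows=[
    [0, 0.008, 0, 1, -17, -20, 50],
    [0, 0, 0, 0, 0, -30, 50],
    [0, 0, 0, 0, 0, -20, 50],
    [0, 0, 0, 0, 0, 0, 50],
  ],
)

```text
clock: 20.72
tcp_pos: [0.4424, -0.3697, 0.145]
orientation: [-0.001, 0.711, 0.703, 0.001]
ft_force: [-0.1, 0.3, -1.1]
gripper_width: 0.0653
```

>>> arm_command(
  rows=[
    [0, 0, 0, -1, -5, -20, 50],
    [0, 0, 0, 0, 0, -15, 50],
    [0, 0, 0, 0, 0, -12, 50],
    [0, 0, 0, 0, 0, -4, 50],
    [0, 0, 0, 0, 0, 0, 50],
  ],
)

```text
clock: 21.35
tcp_pos: [0.4425, -0.3742, 0.0926]
orientation: [-0.0, 0.71, 0.704, 0.001]
ft_force: [-0.3, -0.0, -0.5]
gripper_width: 0.0652
```

>>> arm_command(
  rows=[
    [0, 0, 0, 0, 0, -3, 50],
    [0, 0, 0, 0, 0, 0, 85],
    [0, 0, 0, 0, 0, 0, 85],
    [0, 0, 0, 0, 0, 30, 88],
    [0, 0, 0, 0, 0, 50, 88],
  ],
)

```text
clock: 21.98
tcp_pos: [0.4409, -0.3725, 0.1681]
orientation: [-0.004, 0.711, 0.704, 0.002]
ft_force: [0.8, -0.2, 0.2]
gripper_width: 0.0881
```

>>> arm_command(
  rows=[
    [0, 0, 0, 0, 20, 50, 88],
    [0, 0, 0, 2, 40, 0, 88],
    [0, 0, 0, 0, 0, 0, 88],
  ],
)

```text
clock: 22.35
tcp_pos: [0.4446, -0.3136, 0.2256]
orientation: [0.002, 0.711, 0.703, 0.002]
ft_force: [0.4, -0.2, -0.0]
gripper_width: 0.0879
```

```bash
python3 -c "
from h import *
print(tp()); p,d,m=snap('wrist','w12'); print(tp())
"
```

```text
(array([ 444.6, -313.6,  225.6]), np.float64(-0.6), array([ 0.005, -0.   , -1.   ]), 87.9, 22.35)
(array([ 445. , -315.3,  226.2]), np.float64(-0.7), array([ 0.006, -0.002, -1.   ]), 88.1, 22.4)
```

View pics/w12.png

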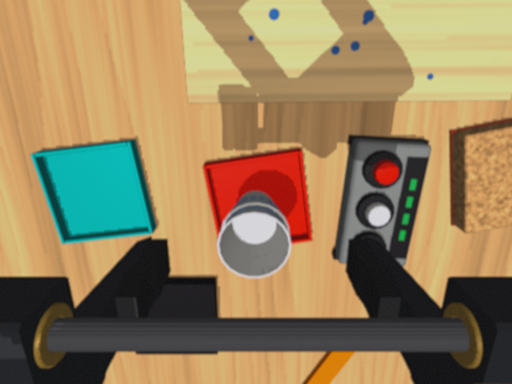

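```bash
python3 -c "
from h import *
f=np.load('pics/w12.npz',allow_pickle=True);m=f['m'][0];d=f['d']
print((w(m,260,228,d=np.median(d[225:231,257:263]))*1000).round(), (w(m,254.5,238,.1)*1000).round())
P=np.array([w(m,u,v,d=d[v,u]) for u in range(210,300) for v in range(185,285)]); print(P[:,2].max()*1000)
"
```

```text
[ 446. -381.   52.] [ 441. -368.  100.]
370.87895958895984
```

>>> arm_command(
  rows=[
    [0, 0.005, 0, 12, 60, 0, 88],
    [0, 0, 0, 12, 60, 0, 88],
    [0, 0, 0, 12, 60, 0, 88],
    [0, 0, 0, 12, 60, 0, 88],
    [0, 0, 0, 12, 60, 0, 88],
  ],
)

```text
clock: 23.02
tcp_pos: [0.5065, -0.0165, 0.226]
orientation: [0.003, 0.716, 0.698, -0.001]
ft_force: [1.0, 0.6, 0.8]
gripper_width: 0.0881
```

>>> arm_command(
  rows=[
    [0, 0, 0, 12, 60, 0, 88],
    [0, 0, 0, 12, 60, 0, 88],
    [0, 0, 0, 12, 60, 0, 88],
    [0, 0, 0, 12, 60, 0, 88],
    [0, 0, 0, 12, 60, 0, 88],
  ],
)

```text
clock: 23.65
tcp_pos: [0.5712, 0.2893, 0.2246]
orientation: [0.004, 0.717, 0.697, -0.001]
ft_force: [0.3, -1.5, -0.7]
gripper_width: 0.0884
```

>>> arm_command(
  rows=[
    [0, 0, 0, 10, 30, -20, 88],
    [0, 0, 0, 0, 0, -20, 88],
    [0, 0, 0, 0, 0, -20, 88],
    [0, 0, 0, 0, 0, 0, 88],
  ],
)

```text
clock: 24.15
tcp_pos: [0.5827, 0.3206, 0.159]
orientation: [0.004, 0.716, 0.698, -0.003]
ft_force: [-0.2, -1.2, -0.3]
gripper_width: 0.0881
```

>>> arm_command(
  rows=[
    [0, 0, 0, -1, 18, -15, 88],
    [0, 0, 0, 0, 0, -30, 88],
    [0, 0, 0, 0, 0, -20, 88],
    [0, 0, 0, 0, 0, 0, 88],
  ],
)

```text
clock: 24.65
tcp_pos: [0.5831, 0.339, 0.0934]
orientation: [0.005, 0.718, 0.696, -0.001]
ft_force: [-0.6, 0.3, 0.2]
gripper_width: 0.0881
```

```bash
python3 -c "
from h import *
print(tp()); p,d,m=snap('wrist','w13'); print(tp())
g=cv2.cvtColor(p,cv2.COLOR_RGB2GRAY); 
cv2.imwrite('pics/w13s.png',p[:,:,::-1])
"
```

```text
(array([583.1, 339. ,  93.4]), np.float64(-1.7), array([ 0.006, -0.008, -1.   ]), 88.1, 24.65)
(array([583.8, 339.2,  94.6]), np.float64(-1.7), array([ 0.007, -0.008, -1.   ]), 88.1, 24.7)
```

View pics/w13s.png

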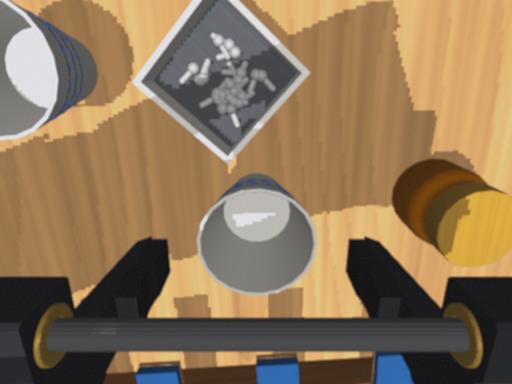

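>>> arm_command(
  rows=[
    [0.008, 0.006, 0, -2, 2, -18, 88],
    [0, 0, 0, 0, 0, -15, 88],
    [0, 0, 0, 0, 0, -2, 80],
    [0, 0, 0, 0, 0, -1, 55],
    [0, 0, 0, 0, 0, -1, 50],
  ],
)

```text
clock: 25.32
tcp_pos: [0.5832, 0.342, 0.058]
orientation: [0.001, 0.718, 0.696, 0.002]
ft_force: [-2.6, -1.1, 5.3]
gripper_width: 0.0666
```

>>> arm_command(
  rows=[
    [0, 0, 0, 0, 0, 0, 50],
    [0, 0, 0, 0, 0, 0, 50],
  ],
)

```text
clock: 25.58
tcp_pos: [0.5837, 0.3422, 0.0587]
orientation: [0.001, 0.718, 0.696, 0.003]
ft_force: [0.3, 0.4, -1.3]
gripper_width: 0.0669
```

```bash
python3 -c "
from h import *
f=np.load('pics/w13.npz',allow_pickle=True);m=f['m'][0]
print((w(m,257,240,.072)*1000).round(),tp())"
```

```text
[582. 337.  72.] (array([583.7, 342.2,  58.7]), np.float64(-1.7), array([ 0.006,  0.003, -1.   ]), 66.9, 25.575)
```

>>> arm_command(
  rows=[
    [0, 0, 0, 0, 0, 40, 50],
    [0, 0, 0, 0, 0, 50, 50],
    [0, 0, 0, -5, -30, 40, 50],
    [0, 0, 0, -11, -58, 20, 50],
    [0, 0, 0, -11, -58, 0, 50],
  ],
)

```text
clock: 26.2
tcp_pos: [0.5556, 0.1956, 0.2128]
orientation: [0.002, 0.716, 0.698, 0.004]
ft_force: [1.1, -0.1, -0.5]
gripper_width: 0.067
```

>>> arm_command(
  rows=[
    [0, 0, 0, -12, -58, 0, 50],
    [0, 0, 0, -12, -58, 0, 50],
    [0, 0, 0, -12, -58, 0, 50],
    [0, 0, 0, -12, -58, 0, 50],
    [0, 0, 0, -12, -58, 0, 50],
  ],
)

```text
clock: 26.82
tcp_pos: [0.4938, -0.1032, 0.2158]
orientation: [0.006, 0.715, 0.699, 0.006]
ft_force: [0.5, 0.2, -0.4]
gripper_width: 0.0668
```

>>> arm_command(
  rows=[
    [0, 0, 0, -12, -58, 0, 50],
    [0, 0, 0, -12, -58, 0, 50],
    [0, 0, 0, -12, -58, 0, 50],
    [0, 0, 0, -12, -50, 0, 50],
    [0, 0, 0, 0, 0, 0, 50],
  ],
)

```text
clock: 27.45
tcp_pos: [0.4422, -0.3389, 0.2179]
orientation: [0.009, 0.717, 0.697, 0.006]
ft_force: [0.7, 0.2, 0.2]
gripper_width: 0.0666
```

>>> arm_command(
  rows=[
    [0.005, 0.02, 0, 0, -32, 0, 50],
    [0, 0, 0, 0, 0, -20, 50],
    [0, 0, 0, 0, 0, -20, 50],
    [0, 0, 0, 0, 0, 0, 50],
  ],
)

```text
clock: 27.95
tcp_pos: [0.4428, -0.367, 0.1754]
orientation: [-0.001, 0.717, 0.697, 0.002]
ft_force: [-0.6, 0.7, 0.1]
gripper_width: 0.0662
```

```bash
python3 -c "
from h import *
print(tp()); p,d,m=snap('wrist','w14'); print(tp(), m['origin'])
"
```

```text
(array([ 442.8, -367. ,  175.4]), np.float64(-1.6), array([ 0.001,  0.004, -1.   ]), 66.2, 27.95)
(array([ 443.2, -367.4,  176.5]), np.float64(-1.5), array([ 0.002,  0.003, -1.   ]), 66.4, 28.0) [ 0.44431521 -0.28181551  0.32111367]
```

View pics/w14.png

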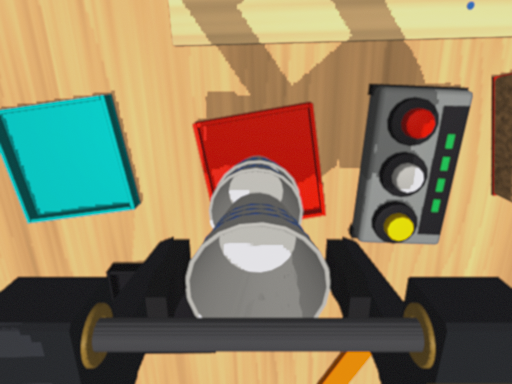

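```bash
python3 -c "
from h import *
f=np.load('pics/w14.npz',allow_pickle=True);m=f['m'][0]
print((w(m,256.5,211,.1)*1000).round(),(w(m,258,289,.189)*1000).round(),tp())"
```

```text
[ 441. -373.  100.] [ 442. -376.  189.] (array([ 443.2, -367.4,  176.5]), np.float64(-1.5), array([ 0.002,  0.003, -1.   ]), 66.4, 28.0)
```

>>> arm_command(
  rows=[
    [0, 0, 0, -1, -2, -20, 50],
    [0, 0, 0, 0, -1, -20, 50],
    [0, 0, 0, 0, -1, -15, 50],
    [0, 0, 0, 0, 0, -7, 50],
    [0, 0, 0, 0, 0, 0, 50],
  ],
)

```text
clock: 28.62
tcp_pos: [0.4449, -0.3694, 0.1165]
orientation: [0.002, 0.715, 0.699, 0.002]
ft_force: [0.9, -0.2, -0.4]
gripper_width: 0.0664
```

>>> arm_command(
  rows=[
    [0, 0, 0, -2, 0, -3, 50],
    [0, 0, 0, 0, 0, -1, 85],
    [0, 0, 0, 0, 0, 0, 85],
    [0, 0, 0, 0, 0, 30, 88],
    [0, 0, 0, 0, 0, 50, 88],
  ],
)

```text
clock: 29.25
tcp_pos: [0.4414, -0.368, 0.1915]
orientation: [-0.001, 0.715, 0.699, 0.002]
ft_force: [-0.1, -0.7, -0.5]
gripper_width: 0.0879
```

>>> arm_command(
  rows=[
    [0, 0, -0.1, 0, 20, 40, 88],
    [0, 0, -0.1, 2, 40, 0, 88],
    [0, 0, 0, 0, 0, 0, 88],
  ],
)

```text
clock: 29.62
tcp_pos: [0.4452, -0.3094, 0.2389]
orientation: [0.005, 0.784, 0.621, 0.002]
ft_force: [-0.2, -0.5, 0.3]
gripper_width: 0.0881
```

```bash
python3 -c "
from h import *
print(tp()); p,d,m=snap('wrist','w15'); print(tp())
# project expected floor of top cup (441,-373,76)
A=att(m)
for P in ([.441,-.373,.076],[.441,-.373,.124]):
    c=A.T@(np.array(P)-m['origin']); u=m['cx']+m['fx']*c[0]/-c[2]; v=m['cy']-m['fy']*c[1]/-c[2]; print(u,v)
    if P[2]<.1: print([(w(m,u+a,v+b,d=d[int(v+b),int(u+a)])*1000).round() for a,b in ((0,0),(-6,0),(6,0),(0,-6))])
p,d,m=snap('top','t15'); slats('t15',.07)
"
```

```text
(array([ 445.2, -309.4,  238.9]), np.float64(-13.2), array([ 0.01 , -0.005, -1.   ]), 88.1, 29.625)
(array([ 445.5, -311. ,  239.4]), np.float64(-13.2), array([ 0.011, -0.006, -1.   ]), 88.2, 29.675)
267.56431655171747 227.93101141939138
[array([ 441., -374.,   75.]), array([ 435., -371.,   76.]), array([ 447., -375.,   75.]), array([ 446., -344.,  125.])]
269.59679131973917 251.81125907236995
slat 674 137 [ 27. 211.] yaw 2.0
slat 595 131 [ 27. 211.] yaw 2.4
slat 528 163 [ 25. 212.] yaw 1.8
slat 436 127 [ 26. 212.] yaw 3.1
```

The second cup is nested: its floor is at 76 mm. But the slat that was at x 514 has been knocked to (528,163), so I'll mend that now.

>>> arm_command(
  rows=[
    [0.005, 0.01, 0.09, 10, 58, 0, 50],
    [0, 0, 0.09, 10, 58, 0, 50],
    [0, 0, 0.09, 10, 58, 0, 50],
    [0, 0, 0, 10, 58, 0, 50],
    [0, 0, 0, 10, 58, 0, 50],
  ],
)

```text
clock: 30.35
tcp_pos: [0.4961, -0.023, 0.2374]
orientation: [0.001, 0.693, 0.721, -0.001]
ft_force: [1.4, 0.3, 0.3]
gripper_width: 0.0498
```

>>> arm_command(
  rows=[
    [0, 0, 0, 10, 58, -20, 50],
    [0, 0, 0, 10, 58, -30, 50],
    [0, 0, 0, 10, 45, -30, 50],
    [0, 0, 0, 0, 0, -10, 50],
    [0, 0, 0, 0, 0, 0, 50],
  ],
)

```text
clock: 30.98
tcp_pos: [0.5287, 0.1382, 0.1457]
orientation: [0.002, 0.691, 0.723, -0.001]
ft_force: [-0.8, 0.0, 0.7]
gripper_width: 0.0501
```

```bash
python3 -c "
from h import *
print(tp()); p,d,m=snap('wrist','w16'); slats('w16',.07,400); print(tp())
"
```

```text
(array([528.7, 138.2, 145.7]), np.float64(2.6), array([ 0.001, -0.004, -1.   ]), 50.1, 30.975)
slat 529 161 [ 29. 208.] yaw 1.8
slat 437 148 [ 30. 182.] yaw 2.8
slat 673 165 [ 31. 166.] yaw 2.7
slat 594 162 [ 29. 162.] yaw 3.5
(array([529. , 138. , 146.3]), np.float64(2.5), array([ 0.002, -0.004, -1.   ]), 50.1, 31.025)
```

View pics/w16.png

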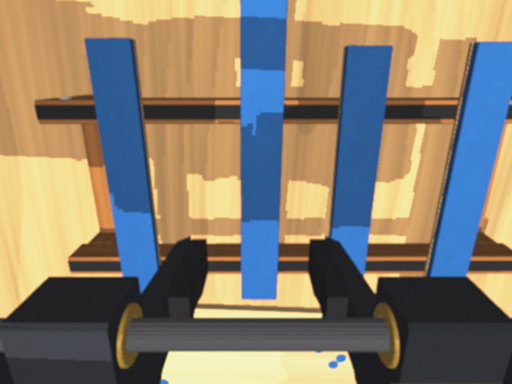

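>>> arm_command(
  rows=[
    [0, 0, -0.01, 0, 12, -30, 50],
    [0, 0, 0, 0, 0, -30, 50],
    [0, 0, 0, 0, 0, -20, 50],
    [0, 0, 0, 0, 0, 0, 50],
  ],
  force=15,
)

```text
clock: 31.52
tcp_pos: [0.5342, 0.1438, 0.0698]
orientation: [0.006, 0.698, 0.716, 0.002]
ft_force: [0.4, -0.6, 0.0]
gripper_width: 0.0503
```

>>> arm_command(
  rows=[
    [0, 0, 0, 0, 0, -3, 40],
    [0, 0, 0, 0, 0, -1, 20],
    [0, 0, 0, 0, 0, 0, 15],
    [0, 0, 0, 0, 0, 0, 15],
  ],
)

```text
clock: 32.02
tcp_pos: [0.5374, 0.1422, 0.0697]
orientation: [0.008, 0.699, 0.715, 0.005]
ft_force: [-0.2, 0.4, -0.5]
gripper_width: 0.027
```

>>> arm_command(
  rows=[
    [0, 0, 0, 0, 0, 0, 45],
    [0.002, 0.018, 0, -4, 4, -5, 45],
    [0, 0, 0, 0, 0, -5, 25],
    [0, 0, 0, 0, 0, -2, 15],
    [0, 0, 0, 0, 0, 0, 15],
  ],
)

```text
clock: 32.65
tcp_pos: [0.5334, 0.1469, 0.0575]
orientation: [0.001, 0.698, 0.716, -0.001]
ft_force: [-1.9, -0.6, 5.8]
gripper_width: 0.0278
```

>>> arm_command(
  rows=[
    [0, 0, 0, 0, 0, 20, 15],
    [0, 0, 0.01, -9, -18, 5, 15],
    [0, 0, 0, -9, -18, 0, 15],
    [0, 0, 0, 0, 0, 0, 15],
  ],
)

```text
clock: 33.15
tcp_pos: [0.5138, 0.1097, 0.0817]
orientation: [-0.0, 0.695, 0.719, -0.002]
ft_force: [1.0, 0.4, 0.2]
gripper_width: 0.0281
```

```bash
python3 -c "
from h import *
print(tp()); p,d,m=snap('wrist','w17')
for v in (60,120,180,230): print((w(m,257,v,d=d[v,257])*1000).round(1),p[v,257])
"
```

```text
(array([513.8, 109.7,  81.7]), np.float64(2.0), array([-0.003, -0.002, -1.   ]), 28.1, 33.15)
[509.6 200.3  94. ] [ 47  96 156]
[510.3 178.4  94.2] [ 67 138 221]
[511.2 153.5  93.2] [ 49  97 155]
[512.  130.3  93.2] [ 47  93 149]
```

>>> arm_command(
  rows=[
    [0, 0, 0.008, 0, 0, -12, 15],
    [0, 0, 0, 0, 0, -9, 15],
    [0, 0, 0, 0, 0, -2, 15],
    [0, 0, 0, 0, 0, 0, 15],
  ],
)

```text
clock: 33.7
tcp_pos: [0.5143, 0.1108, 0.0573]
orientation: [-0.001, 0.691, 0.723, -0.002]
ft_force: [-2.1, -2.4, 5.8]
gripper_width: 0.0276
```

>>> arm_command(
  rows=[
    [0, 0, 0, 0, 0, 0, 45],
    [0, 0, 0, 0, 0, 0, 45],
    [0, 0, 0, 0, 0, 50, 60],
    [0, 0, -0.1, -5, 20, 50, 88],
    [0, 0, -0.16, -10, 50, 20, 88],
  ],
)

```text
clock: 34.33
tcp_pos: [0.4974, 0.1806, 0.1768]
orientation: [-0.004, 0.782, 0.623, -0.004]
ft_force: [0.5, 0.4, -0.4]
gripper_width: 0.073
```

>>> arm_command(
  rows=[
    [0, 0, -0.16, -10, 57, 10, 88],
    [0, 0, -0.16, -10, 57, 10, 88],
    [0, 0, -0.16, -10, 57, 0, 88],
    [0, 0, -0.09, -8, 50, 0, 88],
    [0, 0, 0, 0, 0, 0, 88],
  ],
)

```text
clock: 34.95
tcp_pos: [0.4577, 0.4117, 0.1999]
orientation: [-0.005, 0.929, 0.369, 0.001]
ft_force: [-0.3, -0.3, -0.3]
gripper_width: 0.0882
```

```bash
python3 -c "
from h import *
print(tp()); p,d,m=snap('wrist','w18'); print(tp())
p,d,m=snap('top','t18'); slats('t18',.07)
"
```

```text
(array([457.7, 411.7, 199.9]), np.float64(-46.7), array([-0.002,  0.009, -1.   ]), 88.2, 34.95)
(array([458.1, 410.1, 199.7]), np.float64(-46.7), array([-0.002,  0.008, -1.   ]), 88.1, 35.0)
slat 674 137 [ 27. 211.] yaw 2.0
slat 595 131 [ 27. 211.] yaw 2.5
slat 511 127 [ 27. 213.] yaw 2.9
slat 436 127 [ 26. 212.] yaw 3.1
```

View pics/w18.png

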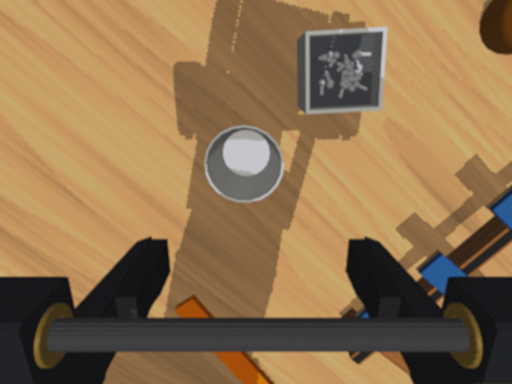

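```bash
python3 -c "
from h import *
f=np.load('pics/w18.npz',allow_pickle=True);m=f['m'][0]
print((w(m,244.5,163.5,.072)*1000).round(),tp()[0])"
```

```text
[459. 431.  72.] [458.6 408.7 199.6]
```

>>> arm_command(
  rows=[
    [-0.008, 0, 0, 0, 23, -30, 88],
    [0, 0, 0, 0, 0, -35, 88],
    [0, 0, 0, 0, 0, -30, 88],
    [0, 0, 0, 0, 0, 0, 88],
  ],
  force=8,
)

```text
clock: 35.55
tcp_pos: [0.4614, 0.4261, 0.1027]
orientation: [0.001, 0.93, 0.367, -0.001]
ft_force: [-0.6, 0.1, -0.8]
gripper_width: 0.088
```

>>> arm_command(
  rows=[
    [0, 0, 0, -2, 6, -15, 88],
    [0, 0, 0, 0, 0, -15, 88],
    [0, 0, 0, 0, 0, -10, 88],
    [0, 0, 0, 0, 0, -3, 88],
  ],
)

```text
clock: 36.05
tcp_pos: [0.462, 0.4319, 0.0604]
orientation: [0.0, 0.931, 0.366, 0.001]
ft_force: [-1.0, 0.0, -0.5]
gripper_width: 0.0879
```

>>> arm_command(
  rows=[
    [0, 0, 0, -2, 0, -2, 80],
    [0, 0, 0, 0, 0, -1, 55],
    [0, 0, 0, 0, 0, -1, 50],
    [0, 0, 0, 0, 0, 0, 50],
    [0, 0, 0, 0, 0, 0, 50],
  ],
)

```text
clock: 36.67
tcp_pos: [0.4607, 0.4326, 0.0577]
orientation: [0.0, 0.931, 0.366, 0.003]
ft_force: [-0.2, 0.1, -0.0]
gripper_width: 0.0662
```

>>> arm_command(
  rows=[
    [0, 0, 0, 0, 0, 40, 50],
    [0, 0, 0, 0, 0, 50, 50],
    [0, 0, 0, 0, -20, 45, 50],
    [0, 0, 0, 0, -55, 20, 50],
    [0, 0, 0, 0, -58, 5, 50],
  ],
)

```text
clock: 37.3
tcp_pos: [0.4587, 0.2983, 0.2207]
orientation: [0.001, 0.93, 0.369, 0.002]
ft_force: [0.0, -0.6, -0.6]
gripper_width: 0.0662
```

>>> arm_command(
  rows=[
    [0, 0, 0.1, 0, -58, 0, 50],
    [0, 0, 0.1, 0, -58, 0, 50],
    [0, 0, 0.1, 0, -58, 0, 50],
    [0, 0, 0.1, 0, -58, 0, 50],
    [0, 0, 0.1, 0, -58, 0, 50],
  ],
)

```text
clock: 37.92
tcp_pos: [0.458, 0.0001, 0.2231]
orientation: [0.001, 0.804, 0.595, 0.005]
ft_force: [1.9, 0.1, -0.3]
gripper_width: 0.0661
```

>>> arm_command(
  rows=[
    [0, 0, 0.1, -4, -58, 0, 50],
    [0, 0, 0.1, -4, -58, 0, 50],
    [0, 0, 0.1, -4, -58, 0, 50],
    [0, 0, 0, -4, -58, 0, 50],
    [0, 0, 0, -4, -58, 0, 50],
  ],
)

```text
clock: 38.55
tcp_pos: [0.4361, -0.2996, 0.2244]
orientation: [0.002, 0.702, 0.712, 0.006]
ft_force: [0.7, 1.3, 0.1]
gripper_width: 0.0663
```

>>> arm_command(
  rows=[
    [-0.005, 0.011, 0, 3, -40, 0, 50],
    [0, 0, 0, 3, -32, 0, 50],
    [0, 0, 0, 0, 0, -10, 50],
    [0, 0, 0, 0, 0, 0, 50],
  ],
)

```text
clock: 39.05
tcp_pos: [0.4401, -0.3774, 0.213]
orientation: [-0.0, 0.705, 0.71, 0.0]
ft_force: [-0.4, -0.4, -0.4]
gripper_width: 0.066
```

```bash
python3 -c "
from h import *
print(tp()); p,d,m=snap('wrist','w19'); print(tp())
"
```

```text
(array([ 440.1, -377.4,  213. ]), np.float64(0.4), array([ 0.   ,  0.001, -1.   ]), 66.0, 39.05)
(array([ 440.4, -377.6,  213.7]), np.float64(0.4), array([ 0.001, -0.   , -1.   ]), 66.3, 39.1)
```

View pics/w19.png

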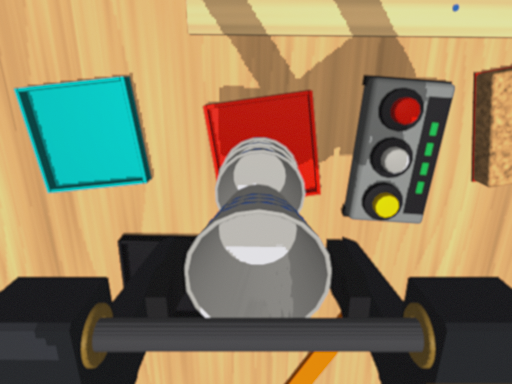

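```bash
python3 -c "
from h import *
f=np.load('pics/w19.npz',allow_pickle=True);m=f['m'][0]
print((w(m,261,195,.124)*1000).round(),(w(m,258,281,.2275)*1000).round(),tp()[0])
for n,u,v,z in [('kr',406,110,.05),('kw',397,157,.05),('ky',387,205,.05)]: print(n,(w(m,u,v,z)*1000).round())
"
```

```text
[ 441. -377.  124.] [ 439. -381.  228.] [ 440.4 -377.6  213.7]
kr [ 572. -321.   50.]
kw [ 570. -365.   50.]
ky [ 567. -413.   50.]
```

>>> arm_command(
  rows=[
    [0, 0, 0, 0, 4, -20, 50],
    [0, 0, 0, 0, 0, -20, 50],
    [0, 0, 0, 0, 0, 0, 50],
  ],
)

```text
clock: 39.48
tcp_pos: [0.4414, -0.3702, 0.1743]
orientation: [0.001, 0.703, 0.711, 0.0]
ft_force: [-0.2, 0.7, -0.6]
gripper_width: 0.0665
```

>>> arm_command(
  rows=[
    [0, 0, 0, 0, -3, -15, 50],
    [0, 0, 0, 0, -1, -12, 50],
    [0, 0, 0, 0, 0, -8, 50],
    [0, 0, 0, 0, 0, -4, 50],
    [0, 0, 0, 0, 0, 0, 50],
  ],
)

```text
clock: 40.1
tcp_pos: [0.4423, -0.3743, 0.1348]
orientation: [0.002, 0.703, 0.711, 0.0]
ft_force: [-0.5, -0.6, -0.3]
gripper_width: 0.0661
```

>>> arm_command(
  rows=[
    [0, 0, 0, 0, 0, -1, 50],
    [0, 0, 0, 0, 0, 0, 85],
    [0, 0, 0, 0, 0, 0, 88],
    [0, 0, 0, 0, 0, 30, 88],
    [0, 0, 0, 0, 0, 50, 88],
  ],
)

```text
clock: 40.72
tcp_pos: [0.4407, -0.3726, 0.212]
orientation: [-0.001, 0.703, 0.711, 0.001]
ft_force: [0.8, -0.8, 0.7]
gripper_width: 0.0879
```

>>> arm_command(
  rows=[
    [0, 0, 0, 30, 10, 10, 88],
    [0, 0, 0, 50, 20, 0, 60],
    [0, 0, 0, 45, 10, 0, 20],
    [0, 0, 0, 5, 10, 0, 0],
    [0, 0, 0, 0, 0, 0, 0],
  ],
)

```text
clock: 41.35
tcp_pos: [0.5753, -0.3238, 0.2296]
orientation: [0.005, 0.704, 0.711, 0.0]
ft_force: [-1.2, -0.4, 0.2]
gripper_width: 0.0503
```

```bash
python3 -c "
from h import *
print(tp()); p,d,m=snap('wrist','w20'); print(tp())
A=att(m)
c=A.T@(np.array([.441,-.374,.1])-m['origin']); u=m['cx']+m['fx']*c[0]/-c[2]; v=m['cy']-m['fy']*c[1]/-c[2]; print(u,v)
P=lambda D,m,u,v: (w(m,u,v,d=D[int(v),int(u)])*1000).round()
if 0<u<511 and 0<v<383: print([P(d,m,u+a,v+b) for a,b in ((0,0),(-6,0),(6,0),(0,-6))])
p,d,m=snap('top','t20'); slats('t20',.07)
p,d,m=snap('scene','s20'); A=att(m)
for X in ([.441,-.374,.148],[.441,-.374,.1]):
    c=A.T@(np.array(X)-m['origin']); print(m['cx']+m['fx']*c[0]/-c[2], m['cy']-m['fy']*c[1]/-c[2])
"
```

```text
(array([ 575.3, -323.8,  229.6]), np.float64(0.6), array([ 0.007, -0.006, -1.   ]), 50.3, 41.35)
(array([ 575. , -324.3,  229.6]), np.float64(0.5), array([ 0.007, -0.007, -1.   ]), 46.3, 41.4)
109.1307266381016 230.03111620999084
[array([ 462., -352.,  145.]), array([ 459., -350.,  147.]), array([ 465., -354.,  140.]), array([ 459., -350.,  137.])]
slat 674 137 [ 26. 211.] yaw 2.0
slat 595 131 [ 27. 211.] yaw 2.4
slat 511 127 [ 27. 213.] yaw 2.8
slat 436 127 [ 27. 212.] yaw 3.1
172.9477068674345 155.92456758961583
175.3302680624989 166.0880848683631
```

Rim height of 147 mm shows all three cups nested, and every slat is fine. Before pressing keys I'll turn the gripper 90° so its body clears the stack.

>>> arm_command(
  rows=[
    [0.006, 0.007, -0.17, -1, 0, 0, 0],
    [0, 0, -0.17, -1, 0, 0, 0],
    [0, 0, -0.17, -1, 0, 0, 0],
    [0, 0, -0.17, 0, 0, 0, 0],
    [0, 0, -0.17, 0, 0, -20, 0],
  ],
)

```text
clock: 42.12
tcp_pos: [0.5666, -0.3304, 0.2125]
orientation: [0.002, 0.94, 0.34, -0.0]
ft_force: [-0.6, -0.2, 0.3]
gripper_width: 0.0004
```

>>> arm_command(
  rows=[
    [0, 0, -0.17, 0, 0, -20, 0],
    [0, 0, -0.17, 0, 0, -20, 0],
    [0, 0, -0.17, 0, 0, -20, 0],
    [0, 0, -0.17, 0, 0, -20, 0],
    [0, 0, 0, 0, 0, -10, 0],
  ],
)

```text
clock: 42.75
tcp_pos: [0.5606, -0.3349, 0.1205]
orientation: [0.002, 1.0, -0.008, -0.002]
ft_force: [-0.7, 0.4, -0.2]
gripper_width: 0.0007
```

```bash
python3 -c "
from h import *
print(tp(), env.state()['ft_force'])"
```

```text
(array([ 560.6, -334.9,  120.5]), np.float64(-91.0), array([-0.003, -0.004, -1.   ]), 0.7, 42.75) [-0.6679361   0.44541987 -0.17320903]
```

>>> arm_command(
  rows=[
    [0, 0, 0, 8, 9, -25, 0],
    [0, 0, 0, 2, 3, -20, 0],
    [0, 0, 0, 0, 0, -10, 0],
    [0, 0, 0, 0, 0, 0, 0],
  ],
)

```text
clock: 43.25
tcp_pos: [0.5693, -0.3251, 0.0647]
orientation: [0.003, 1.0, -0.005, -0.001]
ft_force: [0.1, 0.1, -0.2]
gripper_width: 0.0006
```

```bash
python3 -c "
from h import *
print(tp()); p,d,m=snap('wrist','w21')
hsv=cv2.cvtColor(p,cv2.COLOR_RGB2HSV)
for n,lo,hi in (('y',(24,120,80),(34,255,255)),('r',(0,170,90),(5,255,255))):
    mk=cv2.inRange(hsv,lo,hi); k,l,st,c=cv2.connectedComponentsWithStats(mk)
    for i in range(1,k):
        if st[i,4]>150: print(n,c[i].round(),st[i],(w(m,*c[i],z=.05)*1000).round())
"
```

```text
(array([ 569.3, -325.1,   64.7]), np.float64(-90.5), array([-0.003, -0.005, -1.   ]), 0.6, 43.25)
y [423. 241.] [ 398  218   51   47 1760] [ 567. -413.   50.]
r [253. 227.] [ 231  210   44   45 1118] [ 577. -322.   50.]
r [262. 367.] [ 241  352   42   32 1179] [ 481. -326.   50.]
```

View pics/w21.png

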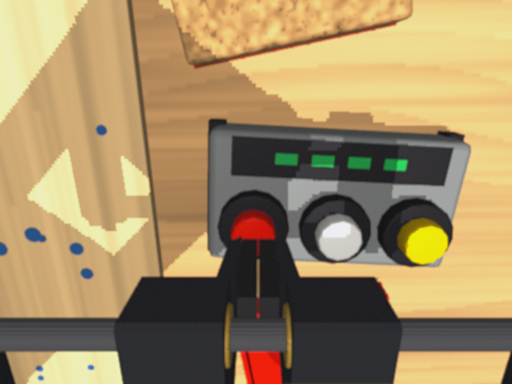

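>>> arm_command(
  rows=[
    [0, 0, 0, 2, 2, -10, 0],
    [0, 0, 0, 0, 0, -5, 0],
    [0, 0, 0, 0, 0, -4, 0],
    [0, 0, 0, 0, 0, 0, 0],
  ],
)

```text
clock: 43.8
tcp_pos: [0.5729, -0.3244, 0.0488]
orientation: [0.004, 1.0, -0.005, 0.0]
ft_force: [-2.5, 2.2, 4.2]
gripper_width: 0.0003
```

>>> arm_command(
  rows=[
    [0, 0, 0, -1, 0, -4, 0],
    [0, 0, 0, 0, 0, -3, 0],
    [0, 0, 0, 0, 0, -2, 0],
  ],
)

```text
clock: 44.18
tcp_pos: [0.573, -0.3245, 0.0484]
orientation: [0.005, 1.0, -0.004, 0.001]
ft_force: [-6.3, 3.7, 11.1]
gripper_width: 0.0003
```

```bash
cat > k.py <<'E'
from h import *
import sys
print(tp(),env.state()['ft_force'].round(1)); p,d,m=snap('wrist',sys.argv[1])
hsv=cv2.cvtColor(p,cv2.COLOR_RGB2HSV)
for n,lo,hi in (('y',(24,120,80),(34,255,255)),('r',(0,170,90),(5,255,255)),('w',(0,0,120),(179,40,255))):
    mk=cv2.inRange(hsv,lo,hi); k,l,st,c=cv2.connectedComponentsWithStats(mk)
    for i in range(1,k):
        if st[i,4]>80 and c[i][1]<300 and c[i][1]>150 and c[i][0]>160:
            ys,xs=np.where(l==i); P=np.array([w(m,u,v,d=d[v,u]) for u,v in zip(xs,ys)])*1000
            print(n,c[i].round(),st[i][2:],np.percentile(P,[50],axis=0).round(1),'z90',np.percentile(P[:,2],[25,75,90]).round(1))
E
python3 k.py w22
```

```text
(array([ 573. , -324.5,   48.4]), np.float64(-90.4), array([ 0.001, -0.009, -1.   ]), 0.3, 44.175) [-6.3  3.7 11.1]
y [438. 263.] [  56   50 2080] [[ 569.2 -411.2   53. ]] z90 [51.1 53.6 54.1]
r [255. 239.] [ 33  43 321] [[ 582.  -323.2   46.8]] z90 [45.6 48.1 51.5]
w [335. 152.] [ 36   6 135] [[ 620.  -363.2   30.1]] z90 [29.6 30.6 30.9]
w [455. 195.] [  87   85 2342] [[ 592.1 -431.2   31.3]] z90 [30.8 31.8 32.2]
w [315. 208.] [  56   35 1076] [[ 591.4 -352.1   31.5]] z90 [31.1 31.9 32.2]
w [347. 258.] [  49   42 1652] [[ 573.5 -366.3   53.2]] z90 [52.3 53.7 54.1]
w [302. 267.] [ 19  20 225] [[ 555.2 -348.1   31.5]] z90 [31.1 31.8 32.4]
w [387. 277.] [ 37  19 376] [[ 547.4 -396.9   31.4]] z90 [31.  31.8 32.1]
```

Red is bottomed out: its top measures about 47.5 against 53.5 for the keys that are up, and the 11 N exceeds the 5 N full-travel force. On to white.

>>> arm_command(
  rows=[
    [0, 0, 0, 0, 0, 15, 0],
    [0, 0, 0, 0, 0, 8, 0],
    [0, 0, 0, -3, -22, 0, 0],
    [0, 0, 0, -2, -22, 0, 0],
    [0, 0, 0, 0, 0, 0, 0],
  ],
)

```text
clock: 44.85
tcp_pos: [0.5679, -0.3731, 0.0725]
orientation: [0.006, 1.0, -0.004, 0.001]
ft_force: [0.2, -0.1, 0.0]
gripper_width: 0.0005
```

>>> arm_command(
  rows=[
    [0.01, 0, 0, 1, 5, -8, 0],
    [0, 0, 0, 0, 0, -7, 0],
    [0, 0, 0, 0, 0, -6, 0],
    [0, 0, 0, 0, 0, -5, 0],
    [0, 0, 0, 0, 0, -4, 0],
  ],
)

```text
clock: 45.48
tcp_pos: [0.5686, -0.3679, 0.0479]
orientation: [0.0, 1.0, -0.003, -0.0]
ft_force: [-14.6, 8.4, 32.0]
gripper_width: 0.0003
```

```bash
python3 k.py w23 | grep -v ' 3[0-9]\.'
```

```text
y [352. 256.] [  52   45 1862] [[ 570.3 -411.9   53.1]] z90 [51.9 53.6 54.1]
r [164. 248.] [  53   52 2056] [[ 575.2 -322.9   53. ]] z90 [51.8 53.5 54. ]
w [259. 234.] [ 34  13 328] [[ 578.6 -367.5   46.4]] z90 [45.6 47.  47.7]
```

>>> arm_command(
  rows=[
    [0, 0, 0, 0, 0, 15, 0],
    [0, 0, 0, 0, 0, 8, 0],
    [0, 0, 0, -1, -21, 0, 0],
    [0, 0, 0, -1, -20, 0, 0],
    [0, 0, 0, 0, 0, 0, 0],
  ],
)

```text
clock: 46.15
tcp_pos: [0.5664, -0.4111, 0.0708]
orientation: [0.0, 1.0, -0.003, -0.0]
ft_force: [0.3, 0.8, 0.3]
gripper_width: 0.0005
```

>>> arm_command(
  rows=[
    [0, 0, 0, 0, -2, -8, 0],
    [0, 0, 0, 0, 0, -7, 0],
    [0, 0, 0, 0, 0, -5, 0],
    [0, 0, 0, 0, 0, -4, 0],
    [0, 0, 0, 0, 0, -3, 0],
  ],
)

```text
clock: 46.78
tcp_pos: [0.566, -0.4134, 0.0482]
orientation: [0.0, 1.0, -0.002, -0.002]
ft_force: [-9.5, 5.7, 19.6]
gripper_width: 0.0007
```

```bash
python3 k.py w24 | grep -v ' 3[0-9]\.'
```

```text
(array([ 566. , -413.4,   48.2]), np.float64(-90.3), array([-0.004, -0.   , -1.   ]), 0.7, 46.775) [-9.5  5.7 19.6]
y [259. 237.] [ 37  42 388] [[ 575.5 -412.7   46.8]] z90 [45.7 47.7 51.4]
w [165. 248.] [  49   51 1938] [[ 572.2 -368.5   53.1]] z90 [52.2 53.6 54. ]
```

Yellow is down and white is up. I'll raise the arm clear and do the final check.

>>> arm_command(
  rows=[
    [0, 0, 0, 0, 0, 20, 0],
    [0, 0, 0, 0, 0, 50, 0],
    [0, 0, 0, 0, 0, 50, 0],
    [0, 0, 0, 0, 0, 40, 0],
    [0, 0, 0, 0, 0, 0, 0],
  ],
)

```text
clock: 47.45
tcp_pos: [0.566, -0.4104, 0.214]
orientation: [-0.0, 1.0, -0.001, -0.002]
ft_force: [-0.4, -0.9, -0.4]
gripper_width: 0.0007
```

```bash
python3 -c "
from h import *
print(tp(), env.state()['ft_force'].round(1)); p,d,m=snap('top','t25'); slats('t25',.07)
for n in ('t8','t25'):
    f=np.load(f'pics/{n}.npz',allow_pickle=True); mm=f['m'][0]; dd=f['d']
    for nm,u,v in [('s674',0,0)]: pass
A=att(m)
for x,y in ((674,137),(595,131),(511,127),(436,127)):
    zs=[]
    for t in (-90,-30,30,90):
        c=A.T@(np.array([(x-t*.043)/1000,(y+t)/1000,.07])-m['origin']); zs.append(round(float(w(m,0,0,.0)[2]) if 0 else float(m['origin'][2]-d[int(round(m['cy']-m['fy']*c[1]/-c[2])),int(round(m['cx']+m['fx']*c[0]/-c[2]))]),3))
    print(x,zs)
q,d,m=snap('scene','s25')
cv2.imwrite('pics/fin.png',np.hstack([cv2.resize(p[110:260,70:370,::-1],(400,200)),cv2.resize(q[120:270,130:430,::-1],(400,200))]))
"
```

```text
(array([ 566. , -410.4,  214. ]), np.float64(-90.1), array([-0.003,  0.001, -1.   ]), 0.7, 47.45) [-0.4 -0.9 -0.4]
slat 674 137 [ 27. 211.] yaw 2.0
slat 595 131 [ 27. 211.] yaw 2.4
slat 511 127 [ 27. 213.] yaw 2.8
slat 436 127 [ 26. 212.] yaw 3.1
674 [0.055, 0.052, 0.055, 0.057]
595 [0.059, 0.062, 0.058, 0.063]
511 [0.066, 0.068, 0.065, 0.074]
436 [0.075, 0.073, 0.076, 0.079]
```

```bash
python3 -c "
from h import *
print(env.hand_in())"
```

```text
the job is handed in; nothing more can be done
None
```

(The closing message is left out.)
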